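# Restock the whistle bin and hold the clamp open at its price card

### The job

Restock the whistle bin: lift the aluminium scoop tray, tip all four hazel whistles out of it over its lip into the plywood bin, and set the empty tray back down flat on the counter. Then pick up the steel spring clamp, squeeze it wide open and bring its gaping jaws around the free upright side edge of the bin's price card, near the middle of the card's height, one jaw on each side, the edge well inside the jaws and the clamp touching neither card nor bin; finish while still holding the clamp there, squeezed open, so that I can slip the new price in. Leave the other things on the counter where they are.

Things in the scene. Friction and masses are not known exactly. Their poses are not given: they have to be found in the camera images.
- bin: open-topped birch plywood bin, fixed to the counter, 150 (x) x 130 (y) x 55 mm high, walls and floor 6 mm. Origin under its centre on the counter, z up. Outside its +y wall stands a batten 22 x 20 mm, 120 mm tall (y 65 to 85 mm), holding a price card that sticks out along +y like a flag
- card_edge (a point): middle of the price card's free upright edge, at (0, 160, 70) mm in the bin's frame and with its axes. The stiff card, 3 mm thick, stands in the bin's plane x = 0 and shows from the batten (y = 85 mm) to this edge and from z = 25 to 115 mm: y points out of the edge, away from the bin, x is square to its faces
- tray: aluminium scoop tray, loose, about 180 g, 158 mm long, 88 mm wide, walls 27 mm high, floor 3 mm, standing flat. Origin on its underside; lip at x = +78 mm, back at x = -80 mm; +x is the pouring direction, z up. The last 43 mm of its floor rise at 15 degrees to the lip, so the whistles roll out only when it is tipped well beyond that (45 degrees is ample)
- tray_lip (a point): middle of the tray's pouring lip, at (78, 0, 13) mm in the tray's frame
- tray_grip (a point): point to take hold of the tray: on the upright beech grip at its back, a slab 12 mm thick (along the tray's x), 60 mm wide, from 20 to 80 mm above the counter; this point is at (-74, 0, 58) mm in the tray's frame, 22 mm below the slab's top
- whistle1: one of four alike varnished hazel whistles, a plain stick 20 mm across and 72 mm long, 16 g, that rolls freely; at the start lying crosswise side by side in the scoop tray. Origin at its middle, y along it
- whistle2: one of four alike varnished hazel whistles, a plain stick 20 mm across and 72 mm long, 16 g, that rolls freely; at the start lying crosswise side by side in the scoop tray. Origin at its middle, y along it
- whistle3: one of four alike varnished hazel whistles, a plain stick 20 mm across and 72 mm long, 16 g, that rolls freely; at the start lying crosswise side by side in the scoop tray. Origin at its middle, y along it
- whistle4: one of four alike varnished hazel whistles, a plain stick 20 mm across and 72 mm long, 16 g, that rolls freely; at the start lying crosswise side by side in the scoop tray. Origin at its middle, y along it
- clip: sheet-steel spring clamp with dark capped ends, loose, about 90 g, 28 mm thick, lying on its side. Origin on its underside at the pivot; at rest +x points from pivot to jaws (ends 52 mm off), the handles, 72 mm long, splay back to -x; z up, along the hinge. This frame turns with the +y arm: squeezed, the clamp's middle line lies at minus half the opening angle from x
- clip_arm (a joint): angle between the clamp's two arms, rad: 0 shut by the spring, 0.5 fully squeezed, jaw tips then about 26 mm apart. 58 mm behind the pivot the handles are 56 mm wide over their outer faces at rest (61 mm at 68 mm behind), 26 mm and parallel when fully squeezed; squeezing takes 4.5 N per finger there to start, 10 N at the end
- clip_jaw_a (a point): tip of the jaw on the clamp's +y side, 50 mm from the pivot, on the gripping face, at half the clamp's thickness
- clip_jaw_b (a point): the same on the jaw of the other arm (-y side); the middle between the two is the clamp's mouth
- bell: bystander: brass push-button desk bell, 80 mm across, 57 mm tall
- pig: bystander: chipped blue clay pig whistle, 75 mm long, 60 mm tall
- dish: bystander: round aluminium dish with coins, 116 mm across, 20 mm tall
- spool: bystander: spool of twine, 60 mm across, 64 mm tall
There are look-alikes about, which are no part of the job. Leave any purple look-alike of the whistle4 alone. Of the things shaped like the clip, the steel one is meant.

How it is judged:
By the outcome, as a careful person would: the job done as asked, in the order asked, and still so for the second after the job is handed in, while the arm keeps its last pose, push and grip.
It also fails if it takes over 64 s, if anything falls off the work surface, if the arm or the gripper's body presses on something with over 40 N, if the wrist force passes 120 N, or if a joint passes its speed limit or range.

### The arm

A 6-joint arm with a two-finger parallel gripper is mounted at the origin on the work surface. World frame = base frame: x ahead of the robot, y to its left, z up, the work surface at z = 0. Lengths are in m, angles in rad, forces in N, time in s.
With the tool pointing down it reaches from about 0.225 to 0.725 m from the base axis. Payload 3.1 kg.
Tool frame: the origin (TCP) lies at the very end of the fingers, on their centre line; the grasp point (between the pads) lies 19 mm behind it; z points along the fingers, y is the line along which they close (so a half turn about z gives the same grasp; the last joint's range is limited). The gripper opens to 85 mm and grips with 20 to 120 N. Pads are 22 mm wide; open, the fingers measure 114 mm over their backs; the gripper's body (76 mm by 85 mm) begins 54 mm behind the grasp point. The pads swing forward as they close: fully open they stand 13 mm farther back than shut.
Start: joints at [1.079, 0.048, 0.099, 1.622, 0, 1.443], TCP at [0.187, 0.491, 0.231] pointing down, gripper open.
Joint ranges: [-2.91, 2.91], [-0.99, 1.94], [-1.21, 1.42], [-2.12, 2.29], [-1.49, 1.47], [-3.14, 3.14]. Speed limits (rad/s): [2.79, 2.79, 3.14, 3.14, 3.14, 3.14].

### API

Orientations are given as a unit quaternion [x, y, z, w].
In Python, from cell import manip, optics gives the robot as it stands.
- The arm moves only by the shell command python3 -m crank 'ROWS' [FORCE]. ROWS is JSON, a list of rows, each an object with "translation": the shift along the world's x, y, z in units of 60 mm (1.0 is 60 mm), a list of three; "twist": the turn about the world's z in degrees; "claw": the finger opening in mm, from 0 to 85.4. A call has 1 to 20 rows; each row shifts and turns the commanded pose from where the row before left it; what a row does not reach is not made up. A row lasts 1/8 s, in which the tool goes at most 62.5 mm and 10.7 degrees, less where a joint would pass 70% of its speed; a pose out of reach is approached as far as the arm can. A call is refused whole if a number of a shift passes 1 or a number of a turn 10.7, either way. A call with a gripper value outside its range is refused whole. The fingers move at their own pace and stop on an object; FORCE is the grip in N (left out, the last holds). Time passes only in rows, so rows that do not move let the fingers close. It gives the time, the measured TCP pose, the force, the opening and the grip force at its end, in the units of the state.
- manip.read_state(): the state, without advancing time (a new reading comes with each control period).
- optics.snapshot(name): name is "side" or "top" or "wrist"; returns a dict with "frame" (400x640x3 uint8, red, green, blue), "mtx" (3x3 intrinsics, pixels), "k1" (the pictures are not rectified: a ray, as slopes to the right and down, at radius r is drawn at 1 + k1 r^2 times it, then the intrinsics apply), "eye" and "rotation" of the camera in the world; the wrist camera has in their place "hand_eye" (4x4, takes a point from camera to tool coordinates, whose origin is the TCP and whose axes are the flange's). Camera axes: x right, y up, looking along -z (the intrinsics and any distortion apply to the point x, -y, -z); pixel columns grow to the right and rows downward; lengths in m; the calibration is good to about 2 mm. A picture is of the moment at which its call begins: read the wrist's pose just before it. There is no depth.
- manip.close_job(): hands the job in; it is judged then, once.
The state is a dict: "time_s": time; "joints": joint angles; "qvel": joint speeds; "joint_efforts": joint torques, N m; "tcp_pos": TCP position; "orientation": TCP orientation; "force": force on the tool from outside, world axes, zero at the start; "ft_torque": the same for the moment, N m; "gripper_width": finger opening in m; "grasp_force": force on a finger pad.
Only numpy, scipy, OpenCV 4.12 (cv2) and the standard library are available. Lean on these libraries where they do the work, as an engineer would, in place of code of your own. Each camera call takes 0.05 s, during which the arm holds its last target. There are 200 camera calls.

## Working session

There is one attempt and no reset: what is moved stays moved. The work goes in short steps, Python scripts to look and compute and a shell command to move; the robot and the scene stay as the last step left them, time stands still between calls to the robot, and variables do not carry over. Pictures are saved under pics/ and viewed, at most 12 in all, crops included, and the job is handed in when it is done.

```bash
mkdir -p pics; ls
cat > h.py <<'E'
import numpy as np, cv2
from cell import manip, optics
from scipy.spatial.transform import Rotation as R
def shot(n):
    st=manip.read_state(); s=optics.snapshot(n)
    if n=="wrist":
        T=np.eye(4);T[:3,:3]=R.from_quat(st["orientation"]).as_matrix();T[:3,3]=st["tcp_pos"]
        W=T@np.array(s["hand_eye"]);s["eye"]=W[:3,3];s["rotation"]=W[:3,:3]
    return s
def save(s,f): cv2.imwrite(f,np.ascontiguousarray(s["frame"][:,:,::-1]))
def ray(s,px):
    K=np.array(s["mtx"]);d=np.linalg.inv(K)@[px[0],px[1],1.];x,y=d[:2]/d[2]
    rd=np.hypot(x,y);r=rd
    for _ in range(20): r=rd/(1+s["k1"]*r*r)
    f=r/rd if rd>0 else 1
    v=np.array(s["rotation"])@[x*f,-y*f,-1.]
    return np.array(s["eye"]),v/np.linalg.norm(v)
def onz(s,px,z):
    e,v=ray(s,px);return e+v*(z-e[2])/v[2]
def proj(s,p):
    c=np.array(s["rotation"]).T@(np.array(p)-np.array(s["eye"]));x,y=c[0]/-c[2],-c[1]/-c[2]
    f=1+s["k1"]*(x*x+y*y);K=np.array(s["mtx"]);return (K@[x*f,y*f,1])[:2]
E
python3 - <<'E'
from h import *
for n in("top","side","wrist"):
    s=shot(n);save(s,f"pics/{n}0.png");print(n,np.round(s["eye"],3),np.round(s["rotation"],2).tolist(),np.round(s["mtx"],1).tolist(),s["k1"])
st=manip.read_state();print(st)
E
```

```text
pics
top [0.31  0.018 1.201] [0.08, -0.08, -0.69, 0.72] [[487.1, 0.0, 325.0], [0.0, 487.1, 197.2], [0.0, 0.0, 1.0]] -0.0022795056618698153
side [ 0.155 -0.526  0.695] [0.39, -0.13, -0.29, 0.86] [[411.6, 0.0, 323.7], [0.0, 411.6, 196.0], [0.0, 0.0, 1.0]] 0.015723006489041416
wrist [0.114 0.519 0.373] [[0.36, -0.89, -0.29], [0.93, 0.34, 0.11], [-0.0, -0.31, 0.95]] [[315.7, 0.0, 317.4], [0.0, 315.7, 197.4], [0.0, 0.0, 1.0]] -0.00907008491143946
{'time_s': 0.15, 'joints': array([ 1.07917405e+00,  4.86048681e-02,  9.79582785e-02,  1.62195901e+00,
       -3.07358906e-05,  1.44299551e+00]), 'qvel': array([ 0.00118437, -0.00248638,  0.00395611, -0.00035791, -0.00171192,
        0.00077732]), 'joint_efforts': array([ 2.55517603e-03, -3.39258242e+01,  3.20424557e+01,  1.53417728e-02,
        7.87983396e-06, -8.27941129e-07]), 'tcp_pos': array([0.18662386, 0.49022076, 0.2303737 ]), 'orientation': array([ 1.80909019e-01,  9.83499420e-01, -8.66279496e-04, -2.61082006e-04]), 'force': array([0.02542999, 0.37152893, 0.30988443]), 'ft_torque': array([ 0.07174347, -0.00760958, -0.04501003]), 'grasp_force': 0.0, 'gripper_width': 0.08527585025669192}
```

View pics/top0.png

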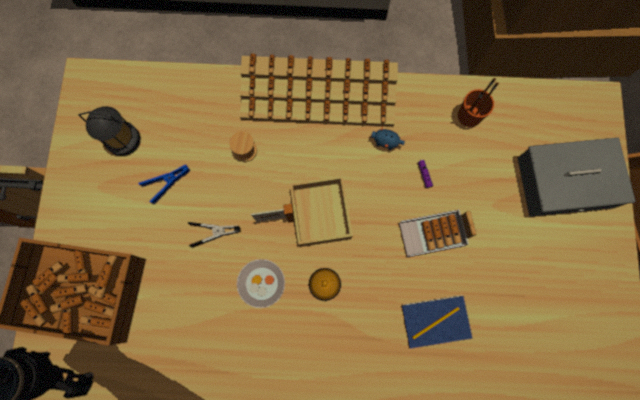

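View pics/side0.png

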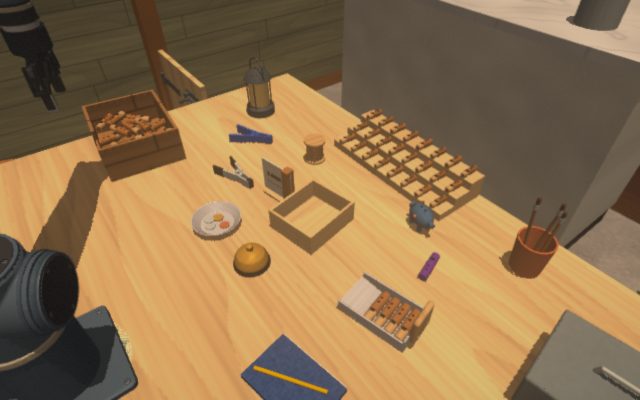

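Top view: bin centre near (321,212), batten (288,213) with card to its left; tray lip (402,238) and grip (470,223); steel clamp at (215,232), blue one at (165,183), purple stick (425,174). The side view agrees.

```bash
cat >> h.py <<'E'
_shot=shot
def shot(n):
    s=_shot(n); r=np.array(s["rotation"])
    if r.shape==(4,): s["rotation"]=R.from_quat(r).as_matrix()
    return s
E
python3 - <<'E'
from h import *
s=shot("top");f=s["frame"]
for n,p,z in[("binTL",(290,185),.055),("binTR",(343,180),.055),("binBR",(352,240),.055),("binBL",(296,246),.055),("batten",(288,213),.12),("cardend",(252,218),.115),("trayLipA",(400,223),.027),("trayLipB",(406,256),.027),("trayBackA",(461,211),.027),("trayBackB",(466,246),.027),("grip",(470,223),.08),("clip",(215,232),.015),("cl",(190,224),.015),("cl2",(197,244),.015),("cl3",(240,230),.015)]:
    print(n,np.round(onz(s,p,z),3))
c=cv2.resize(f[160:280,180:490],None,fx=2.5,fy=2.5,interpolation=cv2.INTER_CUBIC)
cv2.imwrite("pics/crop1.png",c[:,:,::-1])
E
```

```text
binTL [0.605 0.114 0.055]
binTR [ 0.623 -0.014  0.055]
binBR [ 0.477 -0.041  0.055]
binBL [0.457 0.09  0.055]
batten [0.522 0.109 0.12 ]
cardend [0.508 0.19  0.115]
trayLipA [ 0.529 -0.158  0.027]
trayLipB [ 0.449 -0.174  0.027]
trayBackA [ 0.566 -0.308  0.027]
trayBackB [ 0.48  -0.319  0.027]
grip [ 0.527 -0.314  0.08 ]
clip [0.487 0.294 0.015]
cl [0.504 0.357 0.015]
cl2 [0.455 0.335 0.015]
cl3 [0.495 0.233 0.015]
```

View pics/crop1.png

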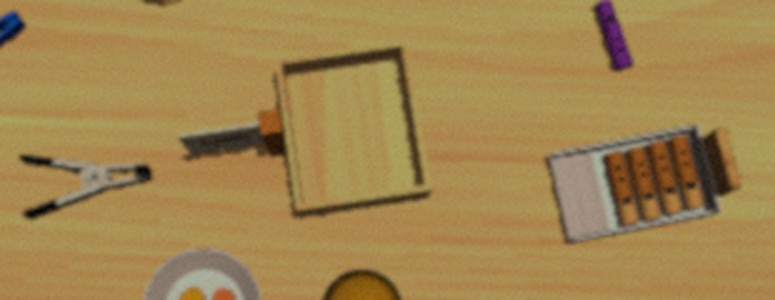

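Clamp: pivot at crop (95,178), jaws (150,173) toward the bin, handles splayed left. The bin's yaw is about 8.5° and the tray pours at about 103°, towards the bin. Next I move above the tray's grip.

```bash
python3 -m crank '[{"translation":[0.375,-0.88,0],"twist":-3.8,"claw":85},{"translation":[0.375,-0.88,0],"twist":-3.8,"claw":85},{"translation":[0.375,-0.88,0],"twist":-3.8,"claw":85},{"translation":[0.375,-0.88,0],"twist":-3.8,"claw":85},{"translation":[0.375,-0.88,0],"twist":-3.8,"claw":85},{"translation":[0.375,-0.88,0],"twist":-3.8,"claw":85},{"translation":[0.375,-0.88,0],"twist":-3.8,"claw":85},{"translation":[0.375,-0.88,0],"twist":-3.8,"claw":85},{"translation":[0.375,-0.88,0],"twist":-3.8,"claw":85},{"translation":[0.375,-0.88,0],"twist":-3.8,"claw":85},{"translation":[0.375,-0.88,0],"twist":-3.8,"claw":85},{"translation":[0.375,-0.88,0],"twist":-3.8,"claw":85},{"translation":[0.375,-0.88,0],"twist":-3.8,"claw":85},{"translation":[0.375,-0.88,0],"twist":-3.8,"claw":85},{"translation":[0.375,-0.88,0],"twist":-3.8,"claw":85},{"translation":[0,0,0],"twist":0,"claw":85},{"translation":[0,0,0],"twist":0,"claw":85}]' 40
python3 - <<'E'
from h import *
s=shot("wrist");save(s,"pics/w1.png");np.savez("w1.npz",**{k:s[k] for k in("frame","mtx","k1","eye","rotation")})
print(R.from_quat(manip.read_state()["orientation"]).as_matrix().round(3))
E
```

```text
time_s: 2.33
tcp_pos: [0.5239, -0.3011, 0.2305]
orientation: [0.628, 0.778, 0.0, -0.001]
force: [-0.2, -0.1, 0.1]
gripper_width: 0.0851
grasp_force: 0.0
[[-0.211  0.977 -0.   ]
 [ 0.977  0.211  0.001]
 [ 0.001 -0.    -1.   ]]
```

View pics/w1.png

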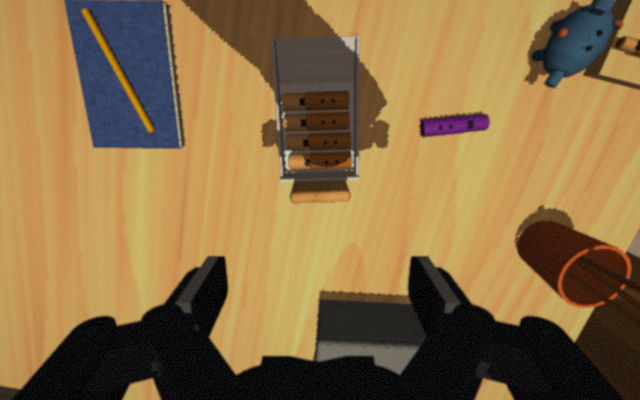

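Wrist view: slab top face spans (292..349, 190..201), tray rear wall at row 178, lip at row 37 (cols 275–358); the pixels nearest the fingers are clear.

Run:
```python
from h import *
s=dict(np.load("w1.npz"));s["k1"]=float(s["k1"])
for n,p,z in[("slabTopL",(292,196),.08),("slabTopR",(349,195.5),.08),("lipL",(275,38),.027),("lipR",(358,36),.027),("backL",(281,179),.027),("backR",(356.5,177),.027)]:
    print(n,np.round(onz(s,p,z),4))
f=s["frame"][:,:,::-1]
c=cv2.resize(f[20:210,260:370],None,fx=3,fy=3,interpolation=cv2.INTER_CUBIC);cv2.imwrite("pics/c2.png",c)
```

```text
slabTopL [ 0.5033 -0.3194  0.08  ]
slabTopR [ 0.5576 -0.3072  0.08  ]
lipL [ 0.4551 -0.1783  0.027 ]
lipR [ 0.5354 -0.1592  0.027 ]
backL [ 0.4865 -0.3196  0.027 ]
backR [ 0.5695 -0.2993  0.027 ]
```

View pics/c2.png

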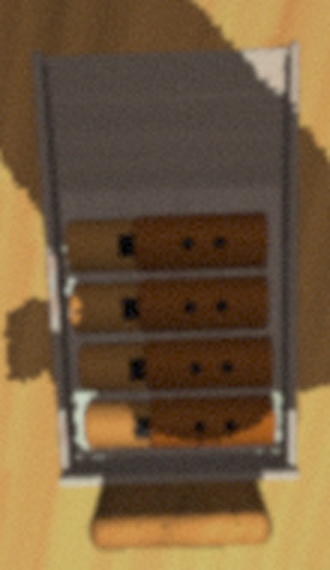

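```bash
python3 -m crank '[{"translation":[0.11,-0.207,-0.6],"twist":1,"claw":85},{"translation":[0,0,-0.85],"twist":0,"claw":85},{"translation":[0,0,-0.85],"twist":0,"claw":85},{"translation":[0,0,-0.6],"twist":0,"claw":85},{"translation":[0,0,-0.27],"twist":0,"claw":85},{"translation":[0,0,0],"twist":0,"claw":80},{"translation":[0,0,0],"twist":0,"claw":50},{"translation":[0,0,0],"twist":0,"claw":50},{"translation":[0,0,0],"twist":0,"claw":50},{"translation":[0,0,0],"twist":0,"claw":50},{"translation":[0,0,0],"twist":0,"claw":50}]' 80
```

```text
time_s: 3.75
tcp_pos: [0.5329, -0.3156, 0.0447]
orientation: [0.621, 0.783, -0.0, 0.003]
force: [-0.2, 0.1, 6.3]
gripper_width: 0.0587
grasp_force: 86.5
```

```bash
python3 -m crank '[{"translation":[0,0,0.1],"twist":0,"claw":50},{"translation":[0,0,0.2],"twist":0,"claw":50},{"translation":[0,0,0.35],"twist":0,"claw":50},{"translation":[0,0,0.4],"twist":0,"claw":50},{"translation":[0,0,0.3],"twist":-1,"claw":50},{"translation":[0,0,0.15],"twist":-1,"claw":50},{"translation":[0,0,0],"twist":-1,"claw":50},{"translation":[0,0,0],"twist":-1,"claw":50},{"translation":[0,0,0],"twist":-0.5,"claw":50},{"translation":[0,0,0],"twist":0,"claw":50}]'
python3 - <<'E'
from h import *
s=shot("top")
P=[onz(s,p,.055) for p in[(293.2,186.8),(340.8,180),(351.2,236),(298,245.2)]]
print(np.round(P,4),np.mean(P,0))
save(shot("side"),"pics/s1.png")
E
```

```text
time_s: 5.0
tcp_pos: [0.5305, -0.3135, 0.1303]
orientation: [0.652, 0.758, -0.0, -0.001]
force: [0.9, 0.3, -3.4]
gripper_width: 0.0586
grasp_force: 86.0
[[ 0.6005  0.1058  0.055 ]
 [ 0.623  -0.0089  0.055 ]
 [ 0.4867 -0.039   0.055 ]
 [ 0.4589  0.0858  0.055 ]] [0.54228647 0.03593132 0.055     ]
```

View pics/s1.png

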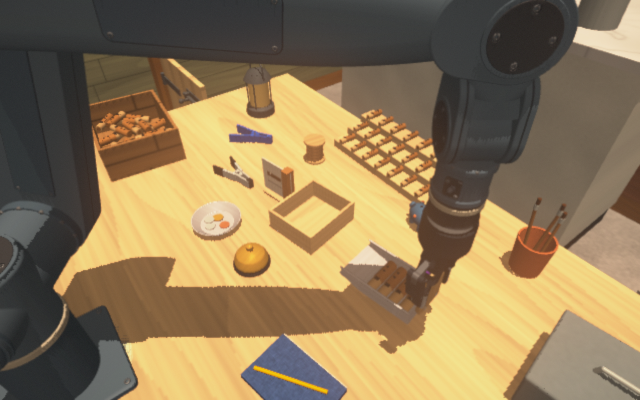

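The side view shows the tray held level with all whistles in it and nothing else disturbed. The bin's yaw is nearer 12°, so I'll get a wrist view of it.

```bash
python3 -m crank '[{"translation":[0.04,0.13,0],"twist":0.4,"claw":50},{"translation":[0.08,0.26,0],"twist":0.4,"claw":50},{"translation":[0.1,0.33,0],"twist":0.4,"claw":50},{"translation":[0.1,0.33,0],"twist":0.4,"claw":50},{"translation":[0.1,0.33,0],"twist":0.4,"claw":50},{"translation":[0.1,0.33,0],"twist":0.4,"claw":50},{"translation":[0.1,0.33,0],"twist":0.4,"claw":50},{"translation":[0.09,0.27,0],"twist":0.4,"claw":50},{"translation":[0.07,0.2,0],"twist":0.2,"claw":50},{"translation":[0.04,0.13,0],"twist":0,"claw":50},{"translation":[0.02,0.07,0],"twist":0,"claw":50},{"translation":[0,0,0],"twist":0,"claw":50}]'
python3 - <<'E'
from h import *
s=shot("wrist");save(s,"pics/w2.png");np.savez("w2.npz",**{k:s[k] for k in("frame","mtx","k1","eye","rotation")})
E
```

```text
time_s: 6.6
tcp_pos: [0.5813, -0.1513, 0.1311]
orientation: [0.629, 0.777, -0.0, -0.0]
force: [-0.1, 0.7, -1.5]
gripper_width: 0.0585
grasp_force: 86.0
```

View pics/w2.png

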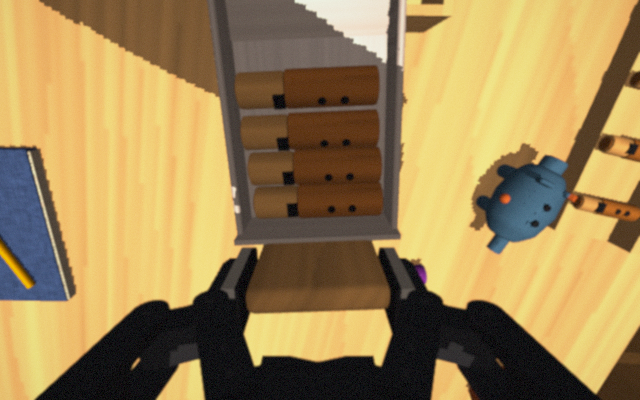

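Wrist view: tray level with the four whistles, bin's +x/−y top outer corner at about (450,16).

Run:
```python
from h import *
s=dict(np.load("w2.npz"));s["k1"]=float(s["k1"])
for p in[(450,16),(408,17),(410,28),(437,28)]: print(p,onz(s,p,.055).round(4),onz(s,p,0).round(4))
t=shot("top");f=t["frame"].astype(int)
# bin corner model projection at candidates, compared with observed image corners
obs=[(293.2,186.8),(340.8,180),(351.2,236),(298,245.2)]
from scipy.optimize import least_squares
X=np.array([[.075,.065],[.075,-.065],[-.075,-.065],[-.075,.065]])
def q(v):
    c,sn=np.cos(v[2]),np.sin(v[2]);Rm=np.array([[c,-sn],[sn,c]]);return X@Rm.T+v[:2]
P=np.array([onz(t,p,.055)[:2] for p in obs])
r=least_squares(lambda v:(q(v)-P).ravel(),[.54,.036,.2]);print(r.x[:2],np.degrees(r.x[2]),r.fun.round(4))
c=cv2.resize(t["frame"][170:255,245:360],None,fx=6,fy=6,interpolation=cv2.INTER_CUBIC);cv2.imwrite("pics/c3.png",c[:,:,::-1])
```

```text
(450, 16) [ 0.6358 -0.0104  0.055 ] [0.6535 0.0055 0.    ]
(408, 17) [ 0.6106 -0.0164  0.055 ] [ 0.6219 -0.0021  0.    ]
(410, 28) [ 0.6136 -0.022   0.055 ] [ 0.6257 -0.0091  0.    ]
(437, 28) [ 0.6301 -0.0184  0.055 ] [ 0.6463 -0.0046  0.    ]
[0.54228647 0.03593132] 10.930607758959907 [ 0.0031  0.0081  0.0052 -0.0047 -0.0058 -0.0031 -0.0026 -0.0002]
```

View pics/c3.png

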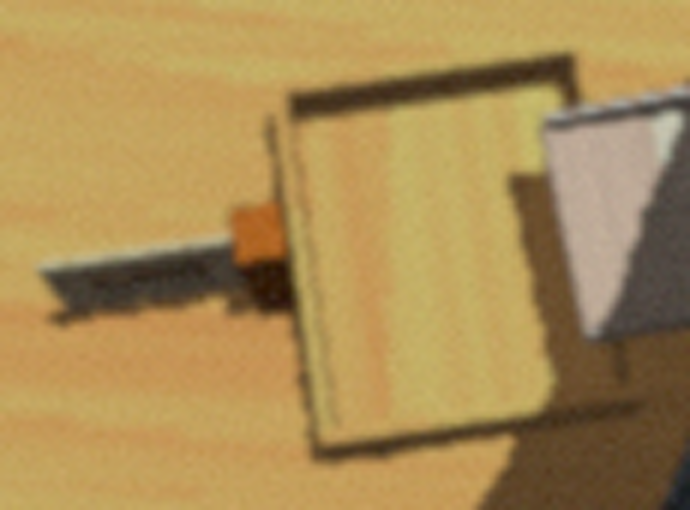

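Run:
```python
from h import *
t=shot("top");w=dict(np.load("w2.npz"));w["k1"]=float(w["k1"])
g=lambda x,y,z:onz(t,(245+x/6-.42,170+y/6-.42),z)
for n,a in[("TL",(285,77,.055)),("BL",(317,437,.055)),("TR",(575,43,.055)),("BR",(645,396,.055)),("bat",(259,234,.12)),("cardend",(42,268,.115)),("cardin",(232,238,.115))]: print(n,g(*a).round(4))
B=g(259,234,.12);C=g(42,268,.115)
for p in[(42,268,.115),(232,238,.115)]:pass
d=C-g(232,238,.115);print("yaw card",np.degrees(np.arctan2(-d[0],d[1])))
s=shot("side");f=s["frame"]
c=cv2.resize(f[145:260,225:365],None,fx=5.5,fy=5.5*.94,interpolation=cv2.INTER_CUBIC);cv2.imwrite("pics/c4.png",c[:,:,::-1])
```

```text
TL [0.6113 0.1092 0.055 ]
BL [0.4655 0.0875 0.055 ]
TR [ 0.6312 -0.0077  0.055 ]
BR [ 0.4878 -0.041   0.055 ]
bat [0.5326 0.1101 0.12  ]
cardend [0.5166 0.1916 0.115 ]
cardin [0.5316 0.1206 0.115 ]
yaw card 11.892212726236203
```

View pics/c4.png

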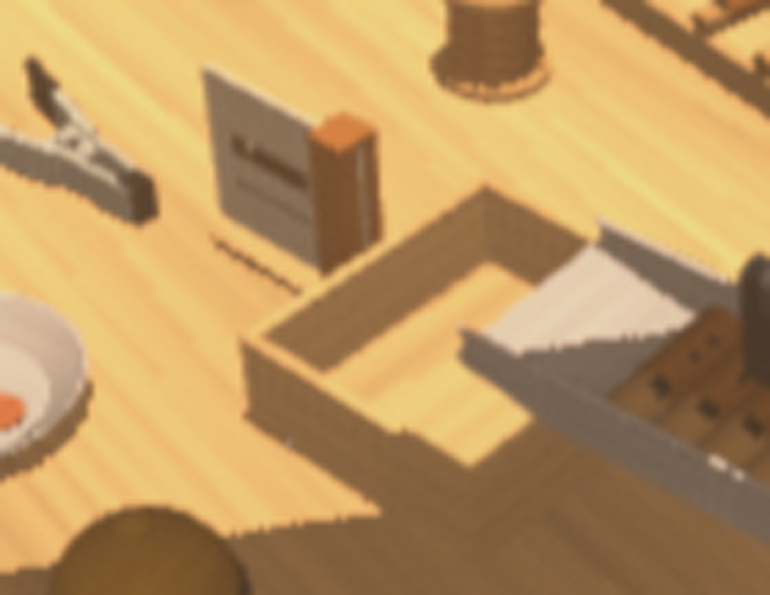

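The side view confirms the free bin floor, card and batten. The bin is at about (0.5485, 0.0365) with yaw 11.5°. I'll rest the tray's front on the near wall, soften the grip and test whether it pivots in the pads.

```bash
python3 -m crank '[{"translation":[0.08,0,-0.15],"twist":0,"claw":50},{"translation":[0,0,-0.2],"twist":0,"claw":50},{"translation":[0,0,-0.15],"twist":0,"claw":50},{"translation":[0,0,-0.05],"twist":0,"claw":50},{"translation":[0,0,0],"twist":0,"claw":50},{"translation":[0,0,0],"twist":0,"claw":50}]'
python3 -m crank '[{"translation":[0,0,0],"twist":0,"claw":50},{"translation":[0,0,0],"twist":0,"claw":50},{"translation":[0,0,0],"twist":0,"claw":50},{"translation":[0,0,0],"twist":0,"claw":50}]' 20
python3 -m crank '[{"translation":[0,0,0.1],"twist":0,"claw":50},{"translation":[0,0,0.15],"twist":0,"claw":50},{"translation":[0,0,0],"twist":0,"claw":50},{"translation":[0,0,0],"twist":0,"claw":50}]'
python3 - <<'E'
from h import *
s=shot("wrist");save(s,"pics/w3.png");w=dict(np.load("w2.npz"))["frame"];save({"frame":w},"pics/w2b.png")
for f in(w,s["frame"]):
    h=cv2.cvtColor(np.ascontiguousarray(f),cv2.COLOR_RGB2HSV)[0:240,230:390]
    g=h[:,:,1].astype(int); col=(g>120).mean(1); print(''.join('#' if c>.5 else '.' for c in col))
E
```

```text
time_s: 7.55
tcp_pos: [0.5864, -0.1513, 0.0986]
orientation: [0.629, 0.777, 0.0, 0.0]
force: [-0.5, 0.3, -2.9]
gripper_width: 0.0585
grasp_force: 86.1
time_s: 8.05
tcp_pos: [0.5861, -0.1512, 0.0982]
orientation: [0.629, 0.777, 0.0, 0.0]
force: [0.1, 0.0, -1.7]
gripper_width: 0.0585
grasp_force: 86.1
time_s: 8.55
tcp_pos: [0.5864, -0.1513, 0.1135]
orientation: [0.629, 0.777, 0.0, 0.0]
force: [-0.6, 1.1, -1.9]
gripper_width: 0.0585
grasp_force: 86.1
.....................................................................#####################################.......#######################################################################################################........................
....................................................................######################################.......#######################################################################################################........................
```

```bash
python3 -m crank '[{"translation":[0,0,-0.15],"twist":0,"claw":50},{"translation":[0,0,-0.15],"twist":0,"claw":50},{"translation":[0,0,0],"twist":0,"claw":50},{"translation":[0,0,0],"twist":0,"claw":50}]'
python3 -m crank '[{"translation":[0,0,0],"twist":0,"claw":40},{"translation":[0,0,0],"twist":0,"claw":40},{"translation":[0,0,0],"twist":0,"claw":40}]' 20
```

```text
time_s: 9.1
tcp_pos: [0.5858, -0.151, 0.0948]
orientation: [0.629, 0.778, -0.0, -0.0]
force: [0.1, -0.8, -2.4]
gripper_width: 0.0585
grasp_force: 86.1
time_s: 9.48
tcp_pos: [0.5861, -0.1511, 0.095]
orientation: [0.629, 0.777, -0.0, -0.0]
force: [-0.3, 0.2, -1.7]
gripper_width: 0.0586
grasp_force: 86.1
```

```bash
python3 -m crank '[{"translation":[0,0,0],"twist":0,"claw":58},{"translation":[0,0,0],"twist":0,"claw":58},{"translation":[0,0,0],"twist":0,"claw":58}]' 20
```

```text
time_s: 9.85
tcp_pos: [0.5861, -0.1512, 0.0951]
orientation: [0.629, 0.777, 0.0, 0.0]
force: [-0.1, -0.4, -2.3]
gripper_width: 0.0584
grasp_force: 86.1
```

The drive does not back off its force. Plan: rest the tray on both bin walls (lip on the far wall, against the batten), re-grip lightly there, then draw back and let it pivot on the near wall.

```bash
python3 -m crank '[{"translation":[0,0,0.2],"twist":0,"claw":50},{"translation":[-0.02,0.1,0],"twist":0,"claw":50},{"translation":[-0.04,0.2,0],"twist":0,"claw":50},{"translation":[-0.05,0.25,0],"twist":0,"claw":50},{"translation":[-0.05,0.25,0],"twist":0,"claw":50},{"translation":[-0.05,0.25,0],"twist":0,"claw":50},{"translation":[-0.05,0.25,0],"twist":0,"claw":50},{"translation":[-0.035,0.17,0],"twist":0,"claw":50},{"translation":[-0.015,0.08,0],"twist":0,"claw":50},{"translation":[0,0,0],"twist":0,"claw":50}]'
python3 -m crank '[{"translation":[-0.007,0.033,0],"twist":0,"claw":50},{"translation":[0,0,0],"twist":0,"claw":50}]'
python3 -m crank '[{"translation":[-0.007,0.033,0],"twist":0,"claw":50},{"translation":[0,0,0],"twist":0,"claw":50}]'
python3 - <<'E'
from h import *
c=cv2.resize(shot("side")["frame"][145:260,225:365],None,fx=5.5,fy=5.5*.94,interpolation=cv2.INTER_CUBIC);cv2.imwrite("pics/c5.png",c[:,:,::-1])
E
```

```text
time_s: 11.1
tcp_pos: [0.5676, -0.0581, 0.1071]
orientation: [0.629, 0.778, -0.0, 0.0]
force: [-0.6, -0.1, -2.2]
gripper_width: 0.0585
grasp_force: 86.1
time_s: 11.35
tcp_pos: [0.5671, -0.0565, 0.1071]
orientation: [0.629, 0.777, -0.0, 0.0]
force: [-0.4, 0.3, -2.4]
gripper_width: 0.0584
grasp_force: 86.1
time_s: 11.6
tcp_pos: [0.5667, -0.0542, 0.1071]
orientation: [0.629, 0.777, 0.0, -0.0]
force: [-0.9, 0.3, -1.9]
gripper_width: 0.0583
grasp_force: 86.1
```

```bash
for i in 1 ; do python3 -m crank '[{"translation":[-0.007,0.033,0],"twist":0,"claw":50},{"translation":[-0.004,0.016,0],"twist":0,"claw":50},{"translation":[0,0,0],"twist":0,"claw":50},{"translation":[0,0,0],"twist":0,"claw":50}]'; python3 -m crank '[{"translation":[-0.004,0.016,0],"twist":0,"claw":50},{"translation":[-0.004,0.016,0],"twist":0,"claw":50},{"translation":[0,0,0],"twist":0,"claw":50}]'; python3 -m crank '[{"translation":[-0.004,0.016,0],"twist":0,"claw":50},{"translation":[-0.004,0.016,0],"twist":0,"claw":50},{"translation":[0,0,0],"twist":0,"claw":50}]'; done
```

```text
time_s: 12.15
tcp_pos: [0.566, -0.0513, 0.1071]
orientation: [0.629, 0.777, -0.0, -0.0]
force: [-0.0, -0.2, -2.3]
gripper_width: 0.0585
grasp_force: 86.1
time_s: 12.52
tcp_pos: [0.5655, -0.0493, 0.1071]
orientation: [0.629, 0.777, 0.0, -0.0]
force: [-0.7, -0.6, -1.7]
gripper_width: 0.0583
grasp_force: 86.1
time_s: 12.9
tcp_pos: [0.5653, -0.0482, 0.1075]
orientation: [0.629, 0.777, -0.001, 0.001]
force: [0.1, -3.2, -1.7]
gripper_width: 0.059
grasp_force: 86.1
```

```bash
python3 -m crank '[{"translation":[0.004,-0.016,-0.06],"twist":0,"claw":50},{"translation":[0,0,-0.04],"twist":0,"claw":50},{"translation":[0,0,0],"twist":0,"claw":50},{"translation":[0,0,0],"twist":0,"claw":50}]'; python3 -m crank '[{"translation":[0,0,-0.03],"twist":0,"claw":50},{"translation":[0,0,0],"twist":0,"claw":50},{"translation":[0,0,0],"twist":0,"claw":50}]'
python3 - <<'E'
from h import *
s=shot("side");f=s["frame"]
c=cv2.resize(f[145:335,225:445],None,fx=3.5,fy=3.1,interpolation=cv2.INTER_CUBIC);cv2.imwrite("pics/c5.png",c[:,:,::-1])
E
```

```text
time_s: 13.4
tcp_pos: [0.5653, -0.0483, 0.101]
orientation: [0.629, 0.777, 0.0, -0.0]
force: [0.9, -1.5, -2.6]
gripper_width: 0.0586
grasp_force: 86.2
time_s: 13.78
tcp_pos: [0.5654, -0.0484, 0.0997]
orientation: [0.629, 0.777, 0.0, 0.0]
force: [0.2, -1.1, 0.4]
gripper_width: 0.0587
grasp_force: 86.2
```

View pics/c5.png

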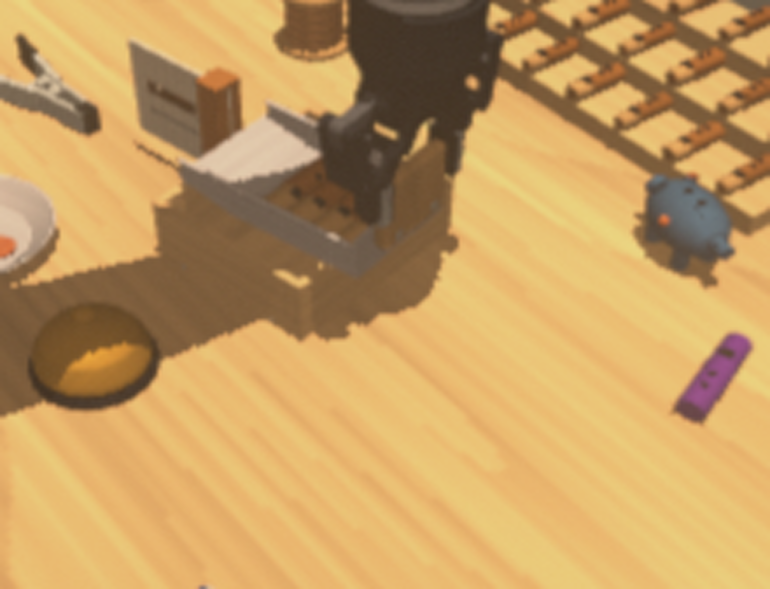

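The tray rests on the near wall with its lip at the batten, whistles inside. I'll release and re-grip softly.

```bash
python3 -m crank '[{"translation":[0,0,0],"twist":0,"claw":61},{"translation":[0,0,0],"twist":0,"claw":61},{"translation":[0,0,0],"twist":0,"claw":61}]' 20;  python3 -m crank '[{"translation":[0,0,0],"twist":0,"claw":55},{"translation":[0,0,0],"twist":0,"claw":55},{"translation":[0,0,0],"twist":0,"claw":55},{"translation":[0,0,0],"twist":0,"claw":55}]' 20
python3 - <<'E'
from h import *
np.save("ws.npy",shot("wrist")["frame"])
E
```

```text
time_s: 14.2
tcp_pos: [0.5652, -0.0481, 0.0992]
orientation: [0.629, 0.778, 0.0, -0.0]
force: [0.2, -0.3, -0.7]
gripper_width: 0.061
grasp_force: 0.0
time_s: 14.7
tcp_pos: [0.5652, -0.0483, 0.0994]
orientation: [0.629, 0.777, 0.0, -0.0]
force: [-0.1, -0.3, 1.5]
gripper_width: 0.0599
grasp_force: 21.9
```

```bash
cat > ang.py <<'E'
from h import *
# row of front edge of the front whistle in the wrist image
for f in(np.load("ws.npy"),shot("wrist")["frame"]):
    h=cv2.cvtColor(np.ascontiguousarray(f),cv2.COLOR_RGB2HSV)[0:260,230:390]
    print(''.join('#' if c>.5 else '.' for c in (h[:,:,1]>120).mean(1)))
E
python3 -m crank '[{"translation":[0.02,-0.1,0.03],"twist":0,"claw":55},{"translation":[0.03,-0.15,0.03],"twist":0,"claw":55},{"translation":[0.03,-0.15,0.03],"twist":0,"claw":55},{"translation":[0.03,-0.15,0.03],"twist":0,"claw":55},{"translation":[0.03,-0.15,0.03],"twist":0,"claw":55},{"translation":[0.03,-0.15,0.03],"twist":0,"claw":55},{"translation":[0.02,-0.12,0.02],"twist":0,"claw":55},{"translation":[0.02,-0.1,0],"twist":0,"claw":55},{"translation":[0,0,0],"twist":0,"claw":55},{"translation":[0,0,0],"twist":0,"claw":55}]'; python3 ang.py
```

```text
time_s: 16.0
tcp_pos: [0.5778, -0.1124, 0.1112]
orientation: [0.629, 0.778, 0.0, -0.0]
force: [-0.1, -0.4, -2.6]
gripper_width: 0.0601
grasp_force: 22.2
........................................................................######################################.#########################################################################################################............................################
...............................................................#######################################.##########################################################################################################...................................################
```

```bash
python3 -m crank '[{"translation":[0,0,0.1],"twist":0,"claw":55},{"translation":[0,0,0.1],"twist":0,"claw":55},{"translation":[0,0,0.05],"twist":0,"claw":55},{"translation":[0,0,0],"twist":0,"claw":55}]'; python3 ang.py | tail -1;  python3 -m crank '[{"translation":[0,0,0.2],"twist":0,"claw":55},{"translation":[0,0,-0.2],"twist":0,"claw":55},{"translation":[0,0,0.2],"twist":0,"claw":55},{"translation":[0,0,-0.2],"twist":0,"claw":55},{"translation":[0,0,0],"twist":0,"claw":55}]'; python3 ang.py | tail -1
```

```text
time_s: 16.55
tcp_pos: [0.5783, -0.1127, 0.127]
orientation: [0.629, 0.777, 0.0, 0.001]
force: [-0.4, 0.1, -2.9]
gripper_width: 0.0598
grasp_force: 22.3
...............................................................#######################################.##########################################################################################################...................................################
time_s: 17.23
tcp_pos: [0.5769, -0.1123, 0.1246]
orientation: [0.629, 0.777, -0.001, -0.001]
force: [0.3, -0.2, -3.2]
gripper_width: 0.0595
grasp_force: 22.9
...................................................#######################################...#####################################.#####################################################################............................................################
```

```bash
cat > pred.py <<'E'
from h import *
s=shot("wrist");st=manip.read_state();T=R.from_quat(st["orientation"]).as_matrix()
g=np.array(st["tcp_pos"])-.019*T[:,2]
u=T[:,0]*[1,1,0];u/=np.linalg.norm(u);up=np.array([0,0,1.])
def pt(x,z,th,y=0):  # tray x,z -> world at tilt th
    a,b=x+.074,z-.0637;c,sn=np.cos(th),np.sin(th)
    return g+u*(a*c+b*sn)+up*(-a*sn+b*c)+T[:,1]*y
if __name__=="__main__":
  for d in range(0,61,5):
    th=np.radians(d)
    print(d,"lip",proj(s,pt(.078,.013,th)).round(0),"backtop",proj(s,pt(-.068,.027,th)).round(0),"frontwhistle x=.015",proj(s,pt(.02,.013,th)).round(0),"slabtop",proj(s,pt(-.074,.08,th)).round(0), "lipz %.3f"%pt(.078,.013,th)[2])
E
python3 pred.py
python3 - <<'E'
from h import *
f=shot("wrist")["frame"]; print(f[0:260:6,310].tolist())
E
```

```text
0 lip [316. -70.] backtop [316. 235.] frontwhistle x=.015 [316.  66.] slabtop [316. 304.] lipz 0.094
5 lip [316. -45.] backtop [316. 240.] frontwhistle x=.015 [316.  77.] slabtop [316. 301.] lipz 0.081
10 lip [316. -22.] backtop [316. 245.] frontwhistle x=.015 [316.  88.] slabtop [316. 297.] lipz 0.068
15 lip [317.  -1.] backtop [316. 250.] frontwhistle x=.015 [316.  99.] slabtop [316. 294.] lipz 0.056
20 lip [317.  19.] backtop [316. 256.] frontwhistle x=.015 [317. 110.] slabtop [316. 291.] lipz 0.045
25 lip [317.  38.] backtop [316. 261.] frontwhistle x=.015 [317. 121.] slabtop [316. 287.] lipz 0.034
30 lip [317.  56.] backtop [316. 267.] frontwhistle x=.015 [317. 133.] slabtop [316. 283.] lipz 0.025
35 lip [317.  74.] backtop [316. 273.] frontwhistle x=.015 [317. 144.] slabtop [316. 280.] lipz 0.016
40 lip [317.  90.] backtop [316. 279.] frontwhistle x=.015 [317. 155.] slabtop [316. 276.] lipz 0.008
45 lip [317. 106.] backtop [316. 285.] frontwhistle x=.015 [317. 166.] slabtop [316. 272.] lipz 0.001
50 lip [317. 122.] backtop [316. 291.] frontwhistle x=.015 [317. 177.] slabtop [31
[... 171 characters left out ...]
stle x=.015 [317. 200.] slabtop [316. 262.] lipz -0.013
[[237, 243, 228], [238, 240, 225], [240, 240, 224], [139, 130, 115], [107, 94, 88], [99, 88, 79], [106, 94, 85], [117, 104, 97], [116, 101, 91], [97, 54, 23], [103, 59, 17], [99, 60, 29], [94, 55, 16], [87, 46, 21], [77, 44, 21], [85, 64, 53], [98, 59, 34], [104, 63, 29], [98, 56, 20], [98, 56, 28], [87, 49, 25], [77, 45, 20], [81, 47, 18], [98, 56, 15], [99, 58, 23], [104, 61, 28], [90, 50, 13], [83, 42, 18], [83, 47, 20], [99, 58, 31], [99, 56, 21], [100, 58, 20], [93, 55, 26], [83, 48, 23], [118, 108, 95], [115, 102, 94], [101, 92, 81], [82, 72, 64], [84, 73, 67], [82, 74, 66], [113, 99, 92], [94, 65, 37], [91, 66, 36], [94, 68, 41]]
```

```bash
cat > slab.py <<'E'
from h import *
import os
np.save("cur.npy",shot("wrist")["frame"])
for n in("w2","ws","cur"):
    f=np.load("w2.npz")["frame"] if n=="w2" else np.load(n+".npy")
    c=f[220:345,305:335].mean((1,2)); d=np.diff(cv2.GaussianBlur(c[:,None],(1,5),1)[:,0]); k=np.argsort(-abs(d))[:6]
    print(n,sorted((220+int(i),round(float(d[i]))) for i in k))
    r=f[0:60,300:330].mean((1,2)).round().astype(int)[::3];print(r.tolist())
E
python3 slab.py
```

```text
w2 [(240, -8), (241, -10), (309, 19), (310, 31), (311, 31), (312, 19)]
[233, 227, 205, 198, 159, 155, 129, 108, 98, 90, 90, 93, 93, 106, 106, 106, 106, 106, 106, 106]
ws [(241, -10), (242, -10), (309, 21), (310, 34), (311, 32), (312, 18)]
[242, 241, 240, 240, 239, 240, 241, 240, 227, 174, 167, 138, 101, 108, 114, 114, 114, 114, 114, 115]
cur [(241, -9), (242, -10), (309, 22), (310, 33), (311, 30), (312, 16)]
[237, 237, 235, 234, 214, 211, 176, 165, 138, 114, 104, 93, 96, 97, 108, 109, 101, 54, 57, 61]
```

At 22 N the pads still hold the tray rigidly. I'll set it back across the bin walls and re-grip only a corner of the slab's top with the pad tips. The patch is then small and the tray can swing like a pendulum.

```bash
python3 -m crank '[{"translation":[0,0,-0.29],"twist":0,"claw":55},{"translation":[-0.02,0.1,0],"twist":0,"claw":55},{"translation":[-0.04,0.21,0],"twist":0,"claw":55},{"translation":[-0.05,0.26,0],"twist":0,"claw":55},{"translation":[-0.045,0.24,0],"twist":0,"claw":55},{"translation":[-0.03,0.17,0],"twist":0,"claw":55},{"translation":[-0.01,0.08,0],"twist":0,"claw":55},{"translation":[0,0,0],"twist":0,"claw":55},{"translation":[0,0,-0.1],"twist":0,"claw":55},{"translation":[0,0,-0.04],"twist":0,"claw":55},{"translation":[0,0,0],"twist":0,"claw":55}]'; python3 slab.py | tail -2
```

```text
time_s: 18.8
tcp_pos: [0.566, -0.0493, 0.1]
orientation: [0.629, 0.777, -0.0, -0.0]
force: [-0.3, -0.5, -3.0]
gripper_width: 0.0598
grasp_force: 22.9
cur [(241, -9), (242, -11), (309, 23), (310, 35), (311, 31), (312, 16)]
[240, 240, 239, 239, 238, 238, 239, 237, 197, 183, 79, 63, 61, 62, 62, 62, 60, 60, 59, 59]
```

```bash
python3 -m crank '[{"translation":[-0.005,0.025,0],"twist":0,"claw":55},{"translation":[0,0,-0.03],"twist":0,"claw":55},{"translation":[0,0,0],"twist":0,"claw":55},{"translation":[0,0,0],"twist":0,"claw":55}]';python3 -m crank '[{"translation":[0,0,-0.02],"twist":0,"claw":55},{"translation":[0,0,0],"twist":0,"claw":55},{"translation":[0,0,0],"twist":0,"claw":55}]'; python3 slab.py | tail -2
```

```text
time_s: 19.35
tcp_pos: [0.5662, -0.0478, 0.0995]
orientation: [0.629, 0.777, 0.0, 0.001]
force: [-0.2, -0.4, 2.6]
gripper_width: 0.0597
grasp_force: 23.3
time_s: 19.73
tcp_pos: [0.5663, -0.0481, 0.0994]
orientation: [0.629, 0.777, -0.0, 0.001]
force: [-2.4, -1.9, 7.1]
gripper_width: 0.0596
grasp_force: 23.8
cur [(241, -10), (242, -10), (309, 19), (310, 33), (311, 33), (312, 20)]
[241, 239, 239, 238, 237, 238, 239, 228, 221, 131, 62, 63, 62, 62, 62, 61, 60, 61, 59, 56]
```

```bash
python3 -m crank '[{"translation":[0,0,0],"twist":0,"claw":66},{"translation":[0,0,0],"twist":0,"claw":66},{"translation":[0,0,0.25],"twist":0,"claw":66},{"translation":[0.027,-0.13,0.22],"twist":0,"claw":66},{"translation":[0,0,0],"twist":0,"claw":66}]' 20; python3 slab.py | tail -2
```

```text
time_s: 20.4
tcp_pos: [0.5693, -0.0563, 0.1283]
orientation: [0.629, 0.777, 0.001, 0.002]
force: [-0.2, 0.4, -0.1]
gripper_width: 0.0658
grasp_force: 0.0
cur [(250, 8), (251, 22), (252, 32), (253, 28), (254, 15), (255, 5)]
[226, 224, 224, 204, 89, 94, 105, 113, 114, 87, 81, 61, 47, 44, 41, 36, 40, 48, 53, 55]
```

Run:
```python
from h import *
s=shot("wrist");st=manip.read_state();T=R.from_quat(st["orientation"]).as_matrix();t=np.array(st["tcp_pos"])
for z in(.13,.135,.125): print(z,((onz(s,(320,252),z)-t)@T).round(4))
f=s["frame"]
print(f[150:262:4,320].tolist())
```

```text
0.13 [ 0.0054  0.0027 -0.0037]
0.135 [ 0.0081  0.0027 -0.0087]
0.125 [0.0028 0.0028 0.0013]
[[83, 64, 56], [108, 95, 85], [107, 95, 87], [108, 93, 88], [105, 89, 84], [107, 94, 86], [102, 91, 83], [104, 92, 85], [106, 94, 85], [106, 94, 88], [94, 81, 72], [74, 64, 58], [77, 69, 65], [75, 66, 58], [104, 87, 82], [78, 54, 28], [77, 53, 33], [74, 50, 29], [72, 48, 23], [76, 50, 28], [73, 53, 30], [91, 61, 35], [104, 73, 39], [109, 73, 42], [110, 76, 36], [110, 76, 44], [123, 92, 54], [234, 208, 122]]
```

```bash
python3 -m crank '[{"translation":[-0.01,0.05,-0.03],"twist":0,"claw":66},{"translation":[0,0,0],"twist":0,"claw":55},{"translation":[0,0,0],"twist":0,"claw":55},{"translation":[0,0,0],"twist":0,"claw":55},{"translation":[0,0,0],"twist":0,"claw":55},{"translation":[0,0,0],"twist":0,"claw":55}]' 20; python3 slab.py | tail -2
```

```text
time_s: 21.25
tcp_pos: [0.5667, -0.0522, 0.1236]
orientation: [0.629, 0.777, -0.0, -0.0]
force: [-0.3, 0.6, -0.6]
gripper_width: 0.0593
grasp_force: 21.7
cur [(265, 9), (266, 23), (267, 33), (268, 29), (269, 15), (270, 4)]
[228, 230, 231, 231, 230, 230, 225, 118, 86, 89, 87, 72, 67, 53, 50, 47, 46, 44, 39, 39]
```

```bash
python3 -m crank '[{"translation":[0.02,-0.1,0.03],"twist":0,"claw":55},{"translation":[0.03,-0.15,0.03],"twist":0,"claw":55},{"translation":[0.03,-0.15,0.03],"twist":0,"claw":55},{"translation":[0.03,-0.15,0.03],"twist":0,"claw":55},{"translation":[0.03,-0.15,0.03],"twist":0,"claw":55},{"translation":[0.03,-0.15,0.03],"twist":0,"claw":55},{"translation":[0.02,-0.1,0.02],"twist":0,"claw":55},{"translation":[0.01,-0.05,0],"twist":0,"claw":55},{"translation":[0,0,0],"twist":0,"claw":55}]' ; python3 slab.py | tail -2
python3 -m crank '[{"translation":[0,0,0.05],"twist":0,"claw":55},{"translation":[0,0,0.05],"twist":0,"claw":55},{"translation":[0,0,0],"twist":0,"claw":55}]' ; python3 slab.py | tail -2
```

```text
time_s: 22.42
tcp_pos: [0.5789, -0.1124, 0.1358]
orientation: [0.629, 0.777, 0.0, -0.0]
force: [0.3, -0.3, -3.1]
gripper_width: 0.059
grasp_force: 22.1
cur [(221, -11), (265, 11), (266, 25), (267, 32), (268, 25), (269, 12)]
[225, 224, 224, 224, 225, 220, 212, 184, 159, 137, 76, 48, 52, 55, 56, 53, 51, 47, 44, 44]
time_s: 22.85
tcp_pos: [0.5793, -0.1122, 0.1426]
orientation: [0.629, 0.778, 0.0, 0.001]
force: [1.0, -0.6, -2.4]
gripper_width: 0.0592
grasp_force: 22.1
cur [(221, -10), (265, 10), (266, 24), (267, 32), (268, 25), (269, 12)]
[224, 223, 223, 224, 224, 226, 202, 188, 158, 147, 75, 51, 52, 56, 55, 53, 50, 47, 45, 43]
```

```bash
python3 -m crank '[{"translation":[0,0,0.15],"twist":0,"claw":55},{"translation":[0,0,0.15],"twist":0,"claw":55},{"translation":[-0.02,0.1,0],"twist":0,"claw":55},{"translation":[-0.04,0.2,0],"twist":0,"claw":55},{"translation":[-0.05,0.25,0],"twist":0,"claw":55},{"translation":[-0.04,0.2,0],"twist":0,"claw":55},{"translation":[-0.02,0.1,0],"twist":0,"claw":55},{"translation":[-0.01,0.05,0],"twist":0,"claw":55},{"translation":[-0.006,0.03,0],"twist":0,"claw":55},{"translation":[-0.006,0.03,0],"twist":0,"claw":55},{"translation":[-0.006,0.03,0],"twist":0,"claw":55},{"translation":[-0.006,0.03,0],"twist":0,"claw":55},{"translation":[0,0,0],"twist":0,"claw":55}]' ; python3 slab.py | tail -2
python3 -m crank '[{"translation":[-0.006,0.03,0],"twist":0,"claw":55},{"translation":[-0.006,0.03,0],"twist":0,"claw":55},{"translation":[-0.006,0.03,0],"twist":0,"claw":55},{"translation":[0,0,0],"twist":0,"claw":55}]' ; python3 slab.py | tail -2
```

```text
time_s: 24.52
tcp_pos: [0.5667, -0.0511, 0.1599]
orientation: [0.629, 0.777, 0.0, -0.0]
force: [0.3, -0.1, -2.5]
gripper_width: 0.0586
grasp_force: 22.2
cur [(221, -11), (265, 11), (266, 26), (267, 33), (268, 26), (269, 12)]
[228, 229, 228, 228, 229, 230, 231, 232, 229, 206, 184, 65, 60, 55, 57, 57, 54, 51, 48, 45]
time_s: 25.08
tcp_pos: [0.5657, -0.046, 0.1602]
orientation: [0.629, 0.777, -0.0, 0.0]
force: [-0.5, -1.4, -2.7]
gripper_width: 0.0588
grasp_force: 22.3
cur [(221, -11), (265, 11), (266, 25), (267, 33), (268, 26), (269, 13)]
[228, 228, 228, 229, 228, 230, 231, 232, 231, 222, 169, 71, 55, 58, 58, 57, 53, 51, 49, 46]
```

```bash
python3 -m crank '[{"translation":[-0.006,0.03,0],"twist":0,"claw":55},{"translation":[-0.006,0.03,0],"twist":0,"claw":55},{"translation":[-0.006,0.03,0],"twist":0,"claw":55},{"translation":[-0.006,0.03,0],"twist":0,"claw":55}]' ; python3 slab.py | tail -2
```

```text
time_s: 25.62
tcp_pos: [0.5655, -0.0407, 0.1618]
orientation: [0.63, 0.777, -0.0, 0.003]
force: [0.1, -2.7, -0.4]
gripper_width: 0.0595
grasp_force: 22.7
cur [(225, -13), (266, 13), (267, 27), (268, 32), (269, 24), (270, 11)]
[229, 228, 231, 230, 229, 229, 228, 229, 230, 212, 176, 165, 115, 105, 59, 52, 55, 59, 56, 54]
```

```bash
python3 -m crank '[{"translation":[-0.006,0.03,0],"twist":0,"claw":55},{"translation":[-0.006,0.03,0],"twist":0,"claw":55},{"translation":[-0.006,0.03,0],"twist":0,"claw":55},{"translation":[-0.005,0.025,0],"twist":0,"claw":55}]' ; python3 slab.py | tail -2
```

```text
time_s: 26.18
tcp_pos: [0.5625, -0.0312, 0.1596]
orientation: [0.629, 0.778, -0.0, -0.0]
force: [1.3, -1.6, -1.4]
gripper_width: 0.0591
grasp_force: 22.9
cur [(222, -13), (232, -16), (233, -13), (268, 26), (269, 33), (270, 25)]
[61, 66, 190, 221, 223, 224, 221, 225, 225, 227, 223, 186, 177, 128, 114, 103, 105, 106, 104, 101]
```

Tray pivots under a 3 N push: about 11.5° now, still below pouring. Next I lower the lip inside the bin and push it against the far wall's inner face to tip it further.

```bash
python3 -m crank '[{"translation":[0.013,-0.065,0],"twist":0,"claw":55},{"translation":[0.02,-0.1,0],"twist":0,"claw":55},{"translation":[0,0,-0.15],"twist":0,"claw":55},{"translation":[0,0,-0.2],"twist":0,"claw":55},{"translation":[0,0,-0.12],"twist":0,"claw":55},{"translation":[-0.008,0.04,0],"twist":0,"claw":55},{"translation":[-0.008,0.04,0],"twist":0,"claw":55},{"translation":[-0.008,0.04,0],"twist":0,"claw":55}]' ; python3 slab.py | tail -2
python3 -m crank '[{"translation":[-0.008,0.04,0],"twist":0,"claw":55},{"translation":[-0.008,0.04,0],"twist":0,"claw":55},{"translation":[0,0,0],"twist":0,"claw":55}]' ; python3 slab.py | tail -2
```

```text
time_s: 27.22
tcp_pos: [0.5639, -0.0353, 0.1327]
orientation: [0.629, 0.777, -0.001, 0.001]
force: [-0.6, -4.5, 1.1]
gripper_width: 0.059
grasp_force: 23.1
cur [(224, -14), (234, -15), (268, 21), (269, 32), (270, 30), (271, 16)]
[179, 71, 69, 69, 190, 94, 101, 109, 114, 108, 97, 78, 56, 50, 41, 36, 42, 52, 54, 55]
time_s: 27.65
tcp_pos: [0.5631, -0.0293, 0.1323]
orientation: [0.629, 0.777, 0.001, 0.001]
force: [1.4, -3.7, -0.1]
gripper_width: 0.0589
grasp_force: 23.4
cur [(238, -16), (239, -14), (269, 23), (270, 33), (271, 28), (272, 14)]
[68, 179, 185, 185, 161, 68, 69, 84, 104, 112, 107, 90, 86, 66, 48, 42, 32, 39, 52, 54]
```

```bash
python3 -m crank '[{"translation":[-0.008,0.04,0],"twist":0,"claw":55},{"translation":[-0.008,0.04,0],"twist":0,"claw":55},{"translation":[-0.008,0.04,0.01],"twist":0,"claw":55},{"translation":[-0.008,0.04,0.02],"twist":0,"claw":55},{"translation":[-0.008,0.04,0.02],"twist":0,"claw":55},{"translation":[-0.008,0.04,0.03],"twist":0,"claw":55},{"translation":[-0.008,0.04,0.03],"twist":0,"claw":55},{"translation":[-0.008,0.04,0.03],"twist":0,"claw":55}]' ; python3 slab.py | tail -2
python3 - <<'E'
from h import *
s=shot("wrist");np.save("k.npy",s["frame"])
print(s["frame"][0:250:5,310].tolist())
E
```

```text
time_s: 28.7
tcp_pos: [0.5584, -0.01, 0.1402]
orientation: [0.629, 0.777, 0.0, -0.0]
force: [0.2, -1.6, -1.8]
gripper_width: 0.0592
grasp_force: 23.5
cur [(246, -10), (247, -13), (271, 23), (272, 33), (273, 27), (274, 14)]
[126, 126, 126, 127, 122, 84, 45, 50, 54, 56, 57, 60, 50, 77, 98, 92, 91, 60, 55, 53]
[[217, 123, 48], [213, 120, 48], [211, 120, 44], [168, 95, 35], [70, 39, 18], [74, 40, 15], [70, 44, 17], [63, 40, 20], [102, 72, 42], [133, 96, 56], [106, 74, 44], [78, 53, 26], [91, 52, 21], [85, 46, 18], [91, 53, 27], [83, 47, 20], [65, 30, 6], [87, 49, 22], [89, 46, 17], [94, 58, 27], [89, 49, 18], [80, 50, 25], [69, 38, 15], [87, 47, 13], [95, 54, 20], [92, 51, 15], [77, 42, 13], [72, 38, 10], [84, 49, 18], [98, 54, 21], [86, 49, 6], [83, 45, 15], [71, 38, 20], [112, 97, 87], [112, 97, 89], [114, 99, 91], [110, 99, 86], [115, 101, 90], [113, 100, 91], [115, 101, 94], [114, 101, 91], [115, 100, 89], [111, 100, 90], [114, 102, 92], [116, 100, 93], [109, 101, 91], [112, 101, 91], [113, 97, 93], [113, 100, 95], [111, 98, 91]]
```

```bash
cat > wh.py <<'E'
from h import *
f=shot("wrist")["frame"]; h=cv2.cvtColor(np.ascontiguousarray(f),cv2.COLOR_RGB2HSV)[0:260,230:390]
print(''.join('#' if c>.5 else '.' for c in (h[:,:,1]>120).mean(1)))
E
python3 -m crank '[{"translation":[0.02,-0.1,0.1],"twist":0,"claw":55},{"translation":[0.03,-0.15,0.05],"twist":0,"claw":55},{"translation":[0.03,-0.15,0.03],"twist":0,"claw":55},{"translation":[0,0,0],"twist":0,"claw":55},{"translation":[0,0,0],"twist":0,"claw":55}]' ; python3 slab.py | tail -2; python3 wh.py
```

```text
time_s: 29.42
tcp_pos: [0.5633, -0.0344, 0.1508]
orientation: [0.629, 0.777, 0.0, -0.0]
force: [0.6, -0.6, -1.3]
gripper_width: 0.059
grasp_force: 23.4
cur [(246, -11), (247, -12), (271, 23), (272, 32), (273, 27), (274, 14)]
[98, 181, 181, 181, 97, 65, 69, 94, 107, 114, 117, 99, 87, 59, 49, 44, 53, 54, 55, 55]
#####################################################################################################....................................................................................................................................................###########
```

```bash
python3 -m crank '[{"translation":[0.02,-0.08,0.2],"twist":0,"claw":55},{"translation":[0,0,0.1],"twist":0,"claw":55},{"translation":[0,0,0],"twist":0,"claw":55}]' ; python3 slab.py | tail -2; python3 wh.py
python3 - <<'E'
from h import *
s=shot("wrist");save(s,"pics/w9.png")
E
```

```text
time_s: 29.9
tcp_pos: [0.5654, -0.0392, 0.1704]
orientation: [0.629, 0.777, 0.001, 0.001]
force: [-0.3, -0.3, -2.0]
gripper_width: 0.0593
grasp_force: 23.4
cur [(246, -11), (247, -12), (271, 22), (272, 32), (273, 27), (274, 14)]
[133, 178, 179, 157, 66, 64, 85, 102, 96, 85, 95, 93, 85, 68, 57, 45, 43, 47, 50, 54]
##############################################################################...........................................................................................................................................................................###########
```

View pics/w9.png

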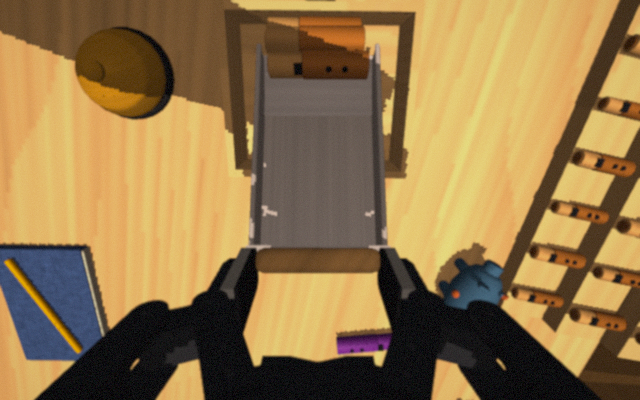

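Three whistles are out at the far wall; one seems still at the lip (268–368, 48–78). Tray otherwise empty.

```bash
python3 -m crank '[{"translation":[0.01,-0.05,0.15],"twist":0,"claw":55},{"translation":[0,0,0.15],"twist":0,"claw":55},{"translation":[0,0,0],"twist":0,"claw":55}]' ; python3 slab.py | tail -2; python3 wh.py
python3 - <<'E'
from h import *
s=shot("wrist");f=s["frame"];print(f[0:110:4,345].tolist())
import pred
pred.g=pred.g+pred.u*.005-np.array([0,0,.019-.008])
for d in(24,26,28):
    a,b=.155,-.063;th=np.radians(d);c,sn=np.cos(th),np.sin(th)
    p=pred.g+pred.u*(a*c+b*sn)+pred.up*(-a*sn+b*c);print(d,p.round(3),proj(s,p).round(0))
E
```

```text
time_s: 30.42
tcp_pos: [0.566, -0.0423, 0.1886]
orientation: [0.629, 0.777, 0.001, 0.001]
force: [0.0, -0.9, -1.4]
gripper_width: 0.0593
grasp_force: 23.5
cur [(246, -10), (247, -12), (271, 22), (272, 32), (273, 27), (274, 14)]
[62, 157, 178, 178, 96, 64, 79, 99, 110, 114, 75, 84, 83, 80, 57, 48, 44, 45, 97, 98]
####################################################.....................................................................................................................................................................................................###########
[[227, 183, 104], [226, 189, 111], [225, 188, 106], [165, 129, 79], [89, 61, 38], [142, 79, 29], [178, 100, 33], [197, 112, 44], [197, 110, 40], [176, 100, 34], [137, 75, 26], [89, 48, 20], [202, 153, 89], [117, 90, 59], [104, 92, 86], [106, 94, 88], [107, 94, 88], [109, 98, 92], [116, 101, 97], [109, 95, 90], [110, 99, 92], [110, 100, 93], [107, 98, 92], [111, 99, 91], [114, 100, 96], [113, 99, 96], [108, 95, 89], [110, 97, 91]]
24 [0.54  0.076 0.074] [316.  36.]
26 [0.541 0.072 0.07 ] [316.  43.]
28 [0.542 0.068 0.066] [316.  50.]
```

The tray is empty: bin floor shows between the lip and the whistles. Now I set it back down; lip first, then lower while drawing back so it flattens.

```bash
python3 -m crank '[{"translation":[0.02,-0.3,0.1],"twist":0,"claw":55},{"translation":[-0.13,-0.72,0],"twist":0,"claw":55},{"translation":[-0.14,-0.77,0],"twist":0,"claw":55},{"translation":[-0.14,-0.77,0],"twist":0,"claw":55},{"translation":[-0.14,-0.72,0],"twist":0,"claw":55},{"translation":[-0.13,-0.57,-0.2],"twist":0,"claw":55},{"translation":[0,0,-0.6],"twist":0,"claw":55},{"translation":[0,0,-0.3],"twist":0,"claw":55},{"translation":[0,0,0],"twist":0,"claw":55}]'; python3 slab.py|tail -2
python3 - <<'E'
from h import *
t=shot("top");save(t,"pics/t9.png");f=t["frame"][170:250,285:360]
h=cv2.cvtColor(np.ascontiguousarray(f),cv2.COLOR_RGB2HSV)
m=((h[:,:,0]<14)&(h[:,:,1]>150)&(h[:,:,2]>50)).astype(np.uint8)
n,l,st,c=cv2.connectedComponentsWithStats(m)
print([(st[i].tolist(),c[i].round(0).tolist()) for i in range(1,n) if st[i][4]>15])
E
```

```text
time_s: 31.75
tcp_pos: [0.524, -0.2725, 0.1248]
orientation: [0.629, 0.777, -0.0, -0.002]
force: [-0.5, 0.1, -1.5]
gripper_width: 0.0589
grasp_force: 23.4
cur [(246, -10), (247, -11), (271, 22), (272, 31), (273, 27), (274, 14)]
[122, 111, 101, 94, 85, 80, 78, 78, 77, 77, 77, 77, 77, 78, 77, 78, 78, 85, 90, 91]
[]
```

```bash
python3 -m crank '[{"translation":[0.021,-0.098,-0.117],"twist":0,"claw":55},{"translation":[0.021,-0.098,-0.117],"twist":0,"claw":55},{"translation":[0.021,-0.098,-0.117],"twist":0,"claw":55},{"translation":[0.021,-0.098,-0.117],"twist":0,"claw":55},{"translation":[0.021,-0.098,-0.117],"twist":0,"claw":55},{"translation":[0.021,-0.098,-0.117],"twist":0,"claw":55},{"translation":[0.021,-0.098,-0.117],"twist":0,"claw":55},{"translation":[0,0,0],"twist":0,"claw":55}]'; python3 slab.py|tail -2
python3 - <<'E'
from h import *
t=shot("top");f=t["frame"][178:246:3,290:356:3]
for r in f: print(' '.join("%02x%02x%02x"%tuple(p//16*16 for p in x) for x in r)) if 0 else print(''.join("W" if p[0]>170 else "w" if p[0]>120 and int(p[0])-p[2]>70 and p[1]<.65*p[0] else "o" if p[1]<.68*p[0] and int(p[0])-p[2]>50 else "." for p in r.astype(int)))
E
```

```text
time_s: 32.85
tcp_pos: [0.534, -0.3146, 0.0769]
orientation: [0.629, 0.777, -0.0, -0.001]
force: [0.4, -2.6, 2.6]
gripper_width: 0.0592
grasp_force: 24.3
cur [(222, -8), (223, -10), (270, 19), (271, 32), (272, 31), (273, 18)]
[82, 81, 81, 81, 81, 83, 84, 84, 82, 81, 81, 82, 83, 81, 79, 79, 81, 84, 92, 92]
WWWWWWWWWWWWWWWW.WWWWW
WWWWWWWWW.........WWWW
WWW...............WWWW
W.........WWWWWW..WWWW
...WWWWWWWWWWWWWW.WWWW
.WWWWWWWWWWWWWWWW.WWWW
.WWWWWWWWWWWWWW.W.WWWW
.WWWWWWWWW.ww.ww...WWW
.WwwwWWWWWWwwwow...WWW
w..wwWWWWWWowwoww..WWW
W..wwWWWWWWowwoww..WWW
W..ww.WWWWW.ww.ww..WWW
...ww.WWWWW.ww.ww..WWW
...ww.WWWWW.o...W...WW
..WoW.WWWWWW.W..W...WW
W.W.W.WWWWWW.W..W...WW
W.W.W.WWWWWW..W.....WW
WW....WWWWWWWWWWWWW.WW
WW....WWWWWWWWWWWWW.WW
WW.WWWWWWWWWWWWWWWWWWW
WW.WWWWWWWWWWW.......W
WW.WWWWWW.........WWWW
WW.........WWWWWWWWWWW
```

```bash
python3 -m crank '[{"translation":[0.005,-0.03,-0.08],"twist":0,"claw":55},{"translation":[0.005,-0.03,-0.06],"twist":0,"claw":55},{"translation":[0,0,-0.03],"twist":0,"claw":55},{"translation":[0,0,0],"twist":0,"claw":55}]'; python3 slab.py|tail -2
python3 - <<'E'
from h import *
t=shot("top");f=t["frame"]; g=cv2.cvtColor(np.ascontiguousarray(f),cv2.COLOR_RGB2GRAY)
for y in range(186,238,2): print(y,' '.join("%3d"%v for v in g[y,294:350:2]))
E
```

```text
time_s: 33.45
tcp_pos: [0.5348, -0.3174, 0.0671]
orientation: [0.629, 0.777, 0.0, -0.0]
force: [-0.6, -1.8, 1.1]
gripper_width: 0.0591
grasp_force: 24.4
cur [(269, 4), (270, 18), (271, 32), (272, 33), (273, 19), (274, 6)]
[82, 82, 80, 79, 79, 80, 81, 80, 78, 77, 77, 80, 85, 90, 91, 90, 91, 91, 90, 91]
186  68  64  57  54  54  53  55  60  62  73  79  93 109 120 131 155 160 162 169 177 177 177 134  67 135 163 162 165
188  65  61  68  70  87 104 118 126 141 163 161 166 168 170 169 168 171 164 171 178 173 174 142  71 134 163 166 165
190 111 135 157 152 152 160 163 159 170 172 173 169 172 170 164 172 169 165 170 178 180 176 154  78 116 167 170 166
192 143 169 167 162 158 159 160 160 168 172 169 172 170 168 165 167 169 168 170 173 175 175 139  69  94 161 166 169
194 142 165 166 163 156 160 162 158 171 173 172 170 173 168 168 170 168 169 168 174 177 178 169  90  90 158 169 169
196 141 163 165 162 159 161 163 159 170 170 167 167 168 172 164 155 159 156 162 159 151 143 160  96  74 152 170 169
198 138 155 169 164 157 159 161 166 171 171 173 170 170 163 110 103 101 111 130  93  95  98 131 136  
[... 1518 characters left out ...]
 139
226 105 150 129 114 140 131 114 153 164 170 171 173 171 163 169 165  94  74  98 146 157 123 119 124 168 141  68 122
228 124 144 137 107 132 118 101 153 165 170 170 171 168 171 166 166 160 158 164 165 167 174 174 173 176 171  89 100
230 132 133 146  70  66  60  77 152 166 172 173 172 171 164 165 174 171 161 167 164 167 174 175 172 175 169  93  89
232 124 119 156 106 109 118 149 155 170 168 171 173 171 169 167 169 170 161 167 167 166 173 174 173 175 171  96  77
234 134 107 161 146 163 163 162 154 165 172 172 172 170 168 168 167 169 162 165 166 169 173 174 175 175 172 140 144
236 154 104 163 149 163 159 157 155 163 167 175 171 169 168 166 169 170 163 169 168 169 174 168 169 167 154 147 135
```

```bash
python3 -m crank '[{"translation":[0,0,0],"twist":0,"claw":66},{"translation":[0,0,0],"twist":0,"claw":75},{"translation":[0,0,0.5],"twist":0,"claw":75},{"translation":[0,0.3,0.8],"twist":0,"claw":75},{"translation":[0,0,0],"twist":0,"claw":75}]'
python3 - <<'E'
from h import *
def asc(n,s,r0,r1,c0,c1,k):
    h=cv2.cvtColor(np.ascontiguousarray(s["frame"]),cv2.COLOR_RGB2HSV).astype(int)[r0:r1:k,c0:c1:k]
    print(n,r0,c0)
    for r in h: print(''.join(str(min(9,v//26)) if s_<100 else ('#' if (hh<13) else '+' if hh<17 else '.') for hh,s_,v in r))
w=shot("wrist");np.save("wr.npy",w["frame"]);asc("wrist",w,0,260,200,440,4)
s=shot("side");save(s,"pics/s9.png");asc("side",s,180,255,265,360,2)
t=shot("top");save(t,"pics/t10.png");asc("toptray",t,205,260,395,480,2)
E
```

```text
time_s: 34.17
tcp_pos: [0.5374, -0.3003, 0.151]
orientation: [0.628, 0.778, 0.001, 0.004]
force: [-0.4, -0.8, 0.1]
gripper_width: 0.0749
grasp_force: 0.0
wrist 0 200
+++++++#+++.+++++++..++.+++++........+......................
++++.++++++.+++++++.+++++++.++.......+......................
.++++..+++++.3+++++++++++.+++++......+......................
++.++++++++++333+3+3+++#++++++++..7+++...56.................
++++.+++.++++313322233233332233335777777646.................
++.+++..+++.+323233333323323233333777777746.................
.+++++..++.++313222222222222232322377777756.................
+..++++.+++.+32332233233333333332325777765+.................
+++++++.+++++32333333333333333333333477765+.................
+++++++++++++22223232232323323223323377766+.................
..++.+++++++.32232222223232322332323357746..................
...++++.+++.+32233232222333232333333324646..................
....++.++++++32223233233333333333333333436..................
.....+++++++++2223322232333333333333333325..................
......++++.+++2233223232223233332223322322..................
........++++++22333
[... 5453 characters left out ...]
33333333333333333333233333333210.0112222
...3333333233333323333333333334321.01122222
...+333333333333333333333333335410.11122223
..+.33323333333333333333333333540.111222222
..++323323223333333333333333334200112222223
.++.3333333323333333333333333310.0112222232
.+..332323332333333333333333311011122222233
..+.+32323333333333333377433200011222223333
.++++33333322333333334566542111112222323333
.++++3233233223333333355+++1111112222223333
+++.+3323323223223......+.01111122222233333
++...333332+++++.........0.2111222222333333
++++..++.++++++.........0111112222233333333
+++.++.+.+.+...+.........111112223333333333
+++.+++++++.++..........1111122222333333333
..+++++.+.+...........012111222223333333333
```

Run:
```python
import cv2,numpy as np
for a,b in(("top0","t10"),("side0","s9")):
    d=cv2.absdiff(cv2.imread(f"pics/{a}.png"),cv2.imread(f"pics/{b}.png")).max(2)
    m=cv2.morphologyEx((d>35).astype(np.uint8),cv2.MORPH_OPEN,np.ones((3,3)))
    n,l,st,c=cv2.connectedComponentsWithStats(m)
    print(a,[st[i].tolist() for i in range(1,n) if st[i][4]>12])
g=cv2.imread("pics/s9.png")
# whistle-like dark brown inside the bin, side view
s=cv2.cvtColor(g,cv2.COLOR_BGR2GRAY)
for y in range(184,240,3): print(y,' '.join("%3d"%v for v in s[y,268:356:3]))
```

```text
top0 [[236, 108, 382, 292, 38874], [526, 160, 5, 7, 28], [562, 175, 25, 33, 434], [322, 197, 19, 25, 340], [296, 201, 10, 20, 142], [300, 229, 6, 4, 21], [80, 329, 14, 6, 56], [0, 334, 204, 66, 7861]]
side0 [[440, 0, 200, 149, 8725], [569, 0, 11, 16, 103], [372, 9, 58, 36, 1028], [7, 27, 12, 4, 42], [354, 32, 17, 14, 124], [97, 38, 21, 6, 80], [54, 43, 8, 5, 35], [54, 43, 23, 23, 373], [429, 49, 28, 85, 1427], [172, 61, 8, 6, 27], [63, 67, 9, 4, 27], [499, 67, 4, 4, 15], [527, 68, 3, 7, 21], [184, 70, 7, 7, 32], [62, 74, 18, 14, 167], [0, 74, 485, 272, 63684], [193, 79, 10, 8, 44], [459, 79, 5, 17, 56], [27, 94, 5, 4, 18], [20, 96, 5, 3, 15], [64, 105, 23, 33, 417], [63, 109, 9, 7, 48], [73, 108, 5, 6, 23], [34, 116, 3, 5, 15], [373, 116, 10, 7, 38], [5, 119, 5, 3, 15], [123, 118, 5, 5, 19], [151, 119, 8, 7, 38], [385, 124, 8, 6, 34], [11, 126, 13, 5, 40], [13, 126, 30, 26, 463], [158, 127, 6, 6, 29], [359, 127, 14, 9, 77], [91, 131, 7, 16, 66], [104, 131, 10, 6, 41], [398, 131, 10, 6, 39], [145, 133, 7, 4, 23], [99, 135, 4, 6, 23], [370, 134, 13, 10, 74], [344, 139, 15, 10, 78], [38
[... 2777 characters left out ...]
 216 216 213 197 182 177 136 109 142 197 184 126 126 127 127 126 131 209 212 211
226 205 126 119 116 119 116 116 118 162 215 215 213 190 182 174 163 116 160 211 164 128 125 126 125 126 132 209 215 216 212
229 208 204 152 121 118 118 118 116 118 125 193 214 159 104 148 118 188 211 132 126 125 128 124 126 154 215 216 214 215 215
232 208 208 205 183 122 117 116 120 118 117 119 151 208 134 116 185 205 126 126 125 127 123 127 162 212 214 216 217 214 215
235 206 207 209 205 206 148 118 116 118 118 117 119 123 190 212 198 123 125 125 126 124 127 179 214 213 213 215 216 217 215
238 212 206 206 208 205 208 185 120 116 116 118 115 116 118 136 122 124 125 126 124 127 184 208 209 214 213 212 215 215 216
```

```bash
python3 -m crank '[{"translation":[0.08,0.5,0.7],"twist":0,"claw":80},{"translation":[0.08,0.8,0.5],"twist":0,"claw":80},{"translation":[0.08,0.9,0.3],"twist":0,"claw":80},{"translation":[0.08,0.9,0.2],"twist":0,"claw":80},{"translation":[0.08,0.9,0],"twist":0,"claw":80},{"translation":[0,0,0],"twist":0,"claw":80}]'
python3 - <<'E'
from h import *
w=shot("wrist");np.savez("wb.npz",**{k:w[k] for k in("frame","mtx","k1","eye","rotation")})
c=np.array([.5485,.0365]);th=np.radians(11.5);X=np.array([np.cos(th),np.sin(th)]);Y=np.array([-X[1],X[0]])
# rectify the bin at whistle-top height 0.02, 3 mm per cell
g=cv2.cvtColor(np.ascontiguousarray(w["frame"]),cv2.COLOR_RGB2HSV)
for b in np.arange(.08,-.085,-.004):
    r=''
    for a in np.arange(-.08,.081,.004):
        p=proj(w,[*(c+a*X+b*Y),.02]);i,j=int(round(p[1])),int(round(p[0]))
        if 0<=i<400 and 0<=j<640:
            h,s,v=g[i,j].astype(int); r+='#' if v<125 and h<14 else 'o' if h<14 else '-' if v<150 else '.'
        else: r+=' '
    print('%4d'%(b*1000),r)
E
```

```text
time_s: 35.08
tcp_pos: [0.5583, -0.0563, 0.2458]
orientation: [0.627, 0.779, -0.0, -0.002]
force: [0.4, -0.3, 0.0]
gripper_width: 0.0801
grasp_force: 0.0
  80 ..................-------................
  76 ..................-----..................
  72 -........................................
  67 ----------------------------------------.
  63 --##--#------------#----#---------------.
  59 -----------......-o..ooo.o-o-o---------#.
  55 -#------...........o.o.oo.............--.
  51 ---------.--.......o......o.o.........---
  47 ----#------------ooo-o---ooo-.........--.
  43 ---------####-----#-#-###-#--.........--.
  39 -----------------#--..................---
  35 -------#--------------................--.
  31 ---#--------------------.............-#-.
  27 ---------------------------...........---
  23 -----------------------------.........--.
  19 --------------------------------......##.
  15 ---#--------------------#--------.....---
  11 ---#------------------------------....--.
   7 ------------------------------------..--.
   3 ------------------------------------..--.
   0 -
[... 327 characters left out ...]
 .--------------------#-#-##-#----.....--.
 -32 .----------------#####----#-#----.....-#-
 -36 .--#...----------##--#-##-#--#--......--.
 -40 ..-#---..---#-----#-###-#--###--..----#-.
 -44 ..-#-----.--#----##----###-#-------------
 -48 ..--------#-----------------------------.
 -52 ..--------------------------------------.
 -56 .-#--------------#-----------------------
 -60 .-#-----#--------------#------#---------.
 -64 .---------------------------------------.
 -68 ..----...----------------------..--.----.
 -72 ...............-------------.............
 -76 ................-----------..............
 -80 ..................------.................
 -84 .........................................
```

Run:
```python
from h import *
w=dict(np.load("wb.npz"));w["k1"]=float(w["k1"])
c=np.array([.5485,.0365]);th=np.radians(11.5);X=np.array([np.cos(th),np.sin(th)]);Y=np.array([-X[1],X[0]])
f=cv2.GaussianBlur(w["frame"],(3,3),0).astype(int)
for a in(-.03,-.015,0,.015,.03):
    print(a,[tuple(f[int(round(p[1])),int(round(p[0]))]//10) for p in (proj(w,[*(c+a*X+b*Y),.02]) for b in np.arange(.07,-.065,-.004))].__repr__().replace("np.int64",""))
t=shot("top");save(t,"pics/t11.png");s=shot("side");save(s,"pics/s11.png")
for a,b in(("top0","t11"),("side0","s11")):
    A,B=[cv2.cvtColor(cv2.imread(f"pics/{n}.png"),cv2.COLOR_BGR2HSV).astype(int) for n in(a,b)]
    m=((abs(A[:,:,0]-B[:,:,0])>4)&(B[:,:,0]<14)&(B[:,:,1]>110)).astype(np.uint8);m=cv2.morphologyEx(m,cv2.MORPH_OPEN,np.ones((2,2)))
    n,l,st,cc=cv2.connectedComponentsWithStats(m);print(b,[st[i].tolist() for i in range(1,n) if st[i][4]>10])
```

```text
-0.03 [((18), (16), (9)), ((7), (5), (3)), ((14), (9), (5)), ((18), (12), (6)), ((19), (13), (6)), ((9), (6), (3)), ((5), (3), (1)), ((6), (4), (2)), ((9), (6), (3)), ((9), (6), (3)), ((10), (7), (4)), ((10), (7), (4)), ((10), (7), (4)), ((10), (7), (4)), ((10), (7), (4)), ((10), (7), (4)), ((10), (7), (4)), ((10), (7), (4)), ((10), (7), (4)), ((9), (6), (3)), ((9), (6), (3)), ((9), (6), (3)), ((7), (4), (2)), ((6), (4), (2)), ((10), (7), (4)), ((8), (6), (3)), ((9), (6), (3)), ((8), (6), (3)), ((7), (5), (2)), ((8), (6), (3)), ((11), (8), (4)), ((10), (7), (4)), ((7), (5), (3)), ((10), (7), (4))]
-0.015 [((17), (14), (8)), ((7), (5), (3)), ((12), (8), (4)), ((17), (11), (6)), ((17), (12), (6)), ((15), (10), (5)), ((10), (7), (3)), ((5), (3), (2)), ((9), (6), (3)), ((9), (6), (4)), ((10), (7), (4)), ((10), (7), (4)), ((10), (7), (4)), ((10), (7), (4)), ((10), (7), (4)), ((10), (7), (4)), ((10), (7), (4)), ((10), (7), (4)), ((10), (7), (4)), ((7), (5), (2)), ((9), (6), (3)), ((8), (6), (3)), ((7), (5), (2)), ((7), (4), (2)), ((8), (6), (3)), ((7), (5), (2)), ((9), (6), (3)), ((8), (5)
[... 1259 characters left out ...]
, (4)), ((10), (7), (4)), ((7), (5), (3)), ((9), (6), (3))]
0.03 [((19), (15), (8)), ((7), (5), (3)), ((12), (7), (2)), ((15), (8), (3)), ((17), (9), (3)), ((15), (8), (3)), ((10), (6), (2)), ((10), (6), (2)), ((20), (15), (8)), ((20), (15), (8)), ((20), (16), (9)), ((15), (11), (6)), ((10), (7), (4)), ((10), (7), (4)), ((11), (7), (4)), ((10), (7), (4)), ((10), (7), (4)), ((10), (7), (4)), ((10), (7), (4)), ((7), (4), (1)), ((7), (4), (1)), ((7), (4), (1)), ((7), (3), (1)), ((6), (3), (1)), ((9), (6), (3)), ((7), (4), (1)), ((7), (4), (1)), ((6), (3), (1)), ((7), (3), (1)), ((6), (4), (1)), ((11), (8), (4)), ((10), (7), (4)), ((8), (5), (3)), ((9), (6), (3))]
t11 [[0, 392, 3, 5, 13]]
s11 []
```

Run:
```python
from h import *
w=dict(np.load("wb.npz"));w["k1"]=float(w["k1"]);t=shot("top")
c=np.array([.5485,.0365]);th=np.radians(11.5);X=np.array([np.cos(th),np.sin(th)]);Y=np.array([-X[1],X[0]])
tf=cv2.imread("pics/t10.png")[:,:,::-1].astype(int);wf=w["frame"].astype(int)
# reddish score r/b high: profile along Y for heights; find whistle edges at a=+10..30 mm in each view
for name,s,f in(("wrist",w,wf),("top",t,tf)):
  for z in(.0,.01,.02,.03,.04):
    prof=[]
    for b in np.arange(.075,-.06,-.001):
        v=[]
        for a in(.012,.018,.024):
            p=proj(s,[*(c+a*X+b*Y),z]);v.append(cv2.getRectSubPix(f.astype(np.float32),(1,1),(float(p[0]),float(p[1])))[0,0])
        v=np.mean(v,0);prof.append(v[1]/v[0]<.635)
    e=np.flatnonzero(np.diff(np.array(prof).astype(int)));print(name,z,[75-int(i) for i in e])
```

```text
wrist 0.0 [69, 45, -4, -23, -28, -48]
wrist 0.01 [67, 44, -4, -23, -27, -46]
wrist 0.02 [65, 42, -4, -23, -27, -45]
wrist 0.03 [63, 40, -4, -22, -27, -45]
wrist 0.04 [61, 39, -4, -22, -26, -44]
top 0.0 [71, 58, 43, -7, -23, -31, -46]
top 0.01 [71, 58, 42, -7, -23, -30, -45]
top 0.02 [70, 58, 42, -7, -22, -30, -45]
top 0.03 [70, 57, 42, -7, -22, -29, -44]
top 0.04 [70, 58, 42, -6, -22, -29, -43]
```

By triangulation the far whistle's axis sits at z≈0.035, so it lies on top of the fourth; all four are in the bin and the tray is empty and flat. Now the clamp.

```bash
python3 -m crank '[{"translation":[-0.1,0.5,0],"twist":0,"claw":85},{"translation":[-0.2,0.9,0],"twist":0,"claw":85},{"translation":[-0.2,0.95,0],"twist":0,"claw":85},{"translation":[-0.2,0.95,-0.2],"twist":0,"claw":85},{"translation":[-0.2,0.9,-0.3],"twist":0,"claw":85},{"translation":[-0.2,0.9,-0.2],"twist":0,"claw":85},{"translation":[0,0,0],"twist":0,"claw":85}]'
python3 - <<'E'
from h import *
w=shot("wrist");np.savez("wc.npz",**{k:w[k] for k in("frame","mtx","k1","eye","rotation")})
g=cv2.cvtColor(np.ascontiguousarray(w["frame"]),cv2.COLOR_RGB2HSV).astype(int)
p0=proj(w,[.487,.294,.014]);print("pivot guess px",p0)
m=((g[:,:,2]<60)).astype(np.uint8)
n,l,st,c=cv2.connectedComponentsWithStats(m)
for i in range(1,n):
    if st[i][4]>60: print(st[i].tolist(),c[i].round(1),onz(w,c[i],.014).round(4))
m=((g[:,:,1]<70)&(g[:,:,2]>90)).astype(np.uint8)
n,l,st,c=cv2.connectedComponentsWithStats(m)
print("steel");
for i in range(1,n):
    if st[i][4]>60: print(st[i].tolist(),c[i].round(1),onz(w,c[i],.014).round(4))
E
```

```text
time_s: 36.15
tcp_pos: [0.4914, 0.2477, 0.2033]
orientation: [0.628, 0.778, -0.002, -0.001]
force: [-0.2, -0.6, 0.7]
gripper_width: 0.0852
grasp_force: 0.0
pivot guess px [322.55886345 129.3014617 ]
[452, 0, 51, 80, 870] [478.3  37.8] [0.6134 0.4095 0.014 ]
[496, 36, 14, 28, 232] [503.2  49.1] [0.6405 0.4053 0.014 ]
[297, 61, 13, 37, 226] [303.3  78.5] [0.4577 0.3381 0.014 ]
[345, 63, 17, 36, 271] [353.2  80.6] [0.5063 0.3467 0.014 ]
[13, 257, 610, 143, 38755] [318.6 355.5] [0.5458 0.006  0.014 ]
[320, 275, 11, 68, 335] [324.7 304.8] [0.5362 0.0853 0.014 ]
[337, 292, 9, 52, 154] [339.3 324.1] [0.5607 0.0609 0.014 ]
steel
[145, 170, 104, 92, 6566] [196.  214.5] [0.3679 0.1714 0.014 ]
[331, 267, 7, 75, 307] [333.6 302.8] [0.5463 0.0904 0.014 ]
```

Run:
```python
from h import *
w=dict(np.load("wc.npz"));w["k1"]=float(w["k1"]);g=cv2.cvtColor(np.ascontiguousarray(w["frame"]),cv2.COLOR_RGB2HSV).astype(int)
for r in range(54,196,4):
    print(r,''.join('#' if v<75 else 's' if s<75 else '-' if v<140 else '.' for h,s,v in g[r,280:376:1]))
```

```text
54 ............................................---------------------------------------------------.
58 .............................------------------------------------------------------------------.
62 ...---..---------######-------------------------------------------------------------------------
66 -----------------########-------------------------------------------------#########-------------
70 ------------------########-----------------------------------------------#########------------..
74 -------------------########--------------------------------------------#########-------------...
78 --------------------#######-------------------------------------------#########---------------..
82 ---------------------#######-----------------------------------------#########----------------..
86 ----------------------#######---------------------------------------########------------------..
90 -----------------------#######------------------------------------#########-------------------..
94 -----------------------#######-----------------------------------#########-------------------...

[... 1823 characters left out ...]
...................................-ss###-.-###sss-...........................................
174 .....................................ss####---###ss-............................................
178 .....................................ss#####-####sss............................................
182 ......................................s####--####ss.............................................
186 ......................................--##-..-###-..............................................
190 ................................................................................................
194 ................................................................................................
```

Run:
```python
from h import *
w=dict(np.load("wc.npz"));w["k1"]=float(w["k1"]);P=lambda x,y:onz(w,(x,y),.028)
J=P(324.5,187.5);pv=P(326,138)
for r,a,b in((70,298,361.5),(78,300,359),(86,302,356),(94,303,354),(98,305,352)):
    A,B=P(a,r),P(b,r);print(r,((A+B)/2).round(4),"w",np.linalg.norm(A-B).round(4),"from jaw",np.linalg.norm((A+B)/2-J).round(4))
H=(P(298,70)+P(361.5,70))/2;d=J-H
print("jaw",J.round(4),"pivot",pv.round(4),"dir",np.degrees(np.arctan2(d[1],d[0])))
u=d/np.linalg.norm(d);print("58 behind pivot (=110 from jaw end)",(J-u*.110).round(4))
st=manip.read_state();print(st["tcp_pos"],np.degrees(np.arctan2(*R.from_quat(st["orientation"]).as_matrix()[[1,0],1])), st["joints"].round(2))
```

```text
70 [0.4812 0.3502 0.028 ] w 0.0596 from jaw 0.1148
78 [0.4826 0.3433 0.028 ] w 0.0558 from jaw 0.1078
86 [0.4837 0.3362 0.028 ] w 0.0514 from jaw 0.1006
94 [0.4849 0.3291 0.028 ] w 0.0489 from jaw 0.0934
98 [0.4857 0.3255 0.028 ] w 0.0452 from jaw 0.0897
jaw [0.5015 0.2372 0.028 ] pivot [0.4917 0.2877 0.028 ] dir -79.81268182907279
58 behind pivot (=110 from jaw end) [0.4821 0.3455 0.028 ]
[0.49243955 0.2460076  0.20413019] 12.121804103287733 [ 0.34  0.11  0.11  1.57 -0.    1.7 ]
```

```bash
python3 -m crank '[{"translation":[-0.08,0.81,-0.1],"twist":-1,"claw":85},{"translation":[-0.08,0.81,-0.5],"twist":-1,"claw":85},{"translation":[0,0,-0.8],"twist":0,"claw":85},{"translation":[0,0,-0.8],"twist":0,"claw":85},{"translation":[0,0,-0.6],"twist":0,"claw":85},{"translation":[0,0,-0.3],"twist":0,"claw":85},{"translation":[0,0,0],"twist":0,"claw":85}]'
python3 - <<'E'
from h import *
w=shot("wrist");g=cv2.cvtColor(np.ascontiguousarray(w["frame"]),cv2.COLOR_RGB2HSV).astype(int)
for r in range(100,400,10): print(r,''.join('#' if v<75 else 's' if s<75 else '-' if v<140 else '.' for h,s,v in g[r,160:480:4]))
E
```

```text
time_s: 37.08
tcp_pos: [0.4834, 0.3415, 0.0185]
orientation: [0.643, 0.766, -0.001, -0.0]
force: [0.4, 0.3, 0.2]
gripper_width: 0.085
grasp_force: 0.0
100 ...........----------------.-...---------------------------.--..................
110 .....---------.----------.-.....-----------------------------...................
120 --------------------------.-..----------------------------.-...-................
130 --------------------------.--.------------------------------..--................
140 -------------------------....-.---------------------------.-.-.-................
150 -------------------------...-.------------------------------.-----..............
160 --------------.----------...-------------------------------..-.---..............
170 -------------.-.--------.....-----------------------------..----................
180 ------------------------....----------------------------------.....--...........
190 ------------------------..-..-------------------------.--.------..---...........
200 --------------.--------...-.----------------------------------...-----..........
210 ----------
[... 900 characters left out ...]
....########s#######
320 ##############................sss##ssssss#s##sss.................###############
330 #############..................sssss########sss...................-#############
340 #############...................ssssssssssssss.....................#############
350 ###############.................sssssssssssss....................###############
360 ################-.........###########ssssss###########.........#################
370 ##################-...####################################...###################
380 ################################################################################
390 ################################################################################
```

```bash
python3 -m crank '[{"translation":[0,0.03,-0.18],"twist":0,"claw":85},{"translation":[0,0,0],"twist":0,"claw":60},{"translation":[0,0,0],"twist":0,"claw":40},{"translation":[0,0,0],"twist":0,"claw":20},{"translation":[0,0,0],"twist":0,"claw":20},{"translation":[0,0,0],"twist":0,"claw":20},{"translation":[0,0,0],"twist":0,"claw":20},{"translation":[0,0,0],"twist":0,"claw":20}]' 40
python3 - <<'E'
from h import *
w=shot("wrist");g=cv2.cvtColor(np.ascontiguousarray(w["frame"]),cv2.COLOR_RGB2HSV).astype(int)
for r in range(200,400,10): print(r,''.join('#' if v<75 else 's' if s<75 else '-' if v<140 else '.' for h,s,v in g[r,160:480:4]))
E
```

```text
time_s: 38.12
tcp_pos: [0.4864, 0.3474, 0.0141]
orientation: [0.642, 0.767, 0.004, 0.001]
force: [-1.3, 0.3, 12.7]
gripper_width: 0.025
grasp_force: 39.0
200 ----------..---------......------------------------.......-.-.....--............
210 ------------.--------....---------------------------.--.--........-.............
220 ----------.--.-----......-------------.-------------------..-.....-.............
230 --------------------.....---------###------##-----.-------......--..............
240 -----------..------.....----------###------###------------.....---..............
250 ----------.-------......------s#####-------#####s#--.-----....-.................
260 ----------..------....----###ss#####-------######s####..........................
270 ----------..-............###ss######-------######s#####.........................
280 -------.................#####s######......-######sss###-........................
290 -.....................########s#####......-######s########......................
300 ........########--##################.....-####.###############--########........
310 ....#############################s##.....s###-.############################-....
320 -###############################.sss....--sss..-###############################.
330 ##############################-..sssssss#ssss....###############################
340 ########-#####################...ssssssssssss....-##############################
350 #####-..######################...sssss####sss....######################-..######
360 ####.############.###################ssssss###################.###########--####
370 ###############..-############################################...###############
380 ############.....##############################################....-############
390 ##########.....##################################################.....##########
```

```bash
cat > clipsee.py <<'E'
from h import *
st=manip.read_state();T=R.from_quat(st["orientation"]).as_matrix();t=np.array(st["tcp_pos"])
a=-T[:,0]*[1,1,0];a/=np.linalg.norm(a)
for n in("top","side"):
    s=shot(n);save(s,f"pics/{n}_{st['time_s']:.2f}.png");f=cv2.cvtColor(np.ascontiguousarray(s["frame"]),cv2.COLOR_RGB2HSV).astype(int)
    p=proj(s,t+a*.105+[0,0,.007]);q=proj(s,t+a*.05);e=proj(s,[.5167,.1933,.115]);e0=proj(s,[.5167,.1933,.07]);print(n,"tip exp",p.round(1),"pivot exp",q.round(1),"card edge top/mid exp",e.round(1),e0.round(1))
    x0,y0=int(p[0])-36,int(p[1])-(24 if n=="top" else 34);print("origin",x0,y0)
    for r in range(y0,y0+(48 if n=="top" else 68)): print('%3d '%r+''.join('#' if v<70 else 's' if s_<75 else '-' if v<140 else '.' for h,s_,v in f[r,x0:x0+100]))
E
python3 -m crank '[{"translation":[0,0,0.25],"twist":0,"claw":20},{"translation":[0,0,0.5],"twist":0,"claw":20},{"translation":[0,0,0.3],"twist":1.5,"claw":20},{"translation":[0,0,0],"twist":0,"claw":20}]'; python3 clipsee.py
```

```text
time_s: 38.67
tcp_pos: [0.4848, 0.346, 0.0741]
orientation: [0.632, 0.775, 0.002, 0.001]
force: [0.2, 0.5, -1.6]
gripper_width: 0.0249
grasp_force: 38.7
top tip exp [231.3 220.6] pivot exp [208.5 224.7] card edge top/mid exp [250.9 214.2] [253.6 217.9]
origin 195 196
196 ....................................................................................................
197 ....................................................................................................
198 ................................................................................................-...
199 ................................................................................................-...
200 ................................................................................................-...
201 ................................................................................................-...
202 ................................................................................................-...
203 .............................................................................................
[... 10763 characters left out ...]
..-.......................--------------------------............------
188 .................................-........................------------------------...........-------
189 ...........................................................-----------------------.........---------
190 .............................................................---------------------.........---------
191 ...............................................................-------------------......---..-------
192 ................................................................----------------........--.....-----
193 ..................................................................-------------......-----.......---
```

Run:
```python
from h import *
t=shot("top");st=manip.read_state();p=np.array(st["tcp_pos"])
A,B=onz(t,(236.3,217),.088),onz(t,(237.3,230),.088)
Ai,Bi=onz(t,(235.5,218.7),.088),onz(t,(236.5,228.6),.088)
M=(A+B)/2;print("jaws",A.round(4),B.round(4),"mid",M.round(4),"inner mid",((Ai+Bi)/2).round(4),"gap",np.linalg.norm(Ai-Bi).round(4))
print("hinge dir: middle line via tcp",np.degrees(np.arctan2(*(M-p)[[1,0]])),"perp jaws",np.degrees(np.arctan2(*(A-B)[[1,0]]))-90, "len",np.linalg.norm((M-p)[:2]))
for q in((251.5,214.5),(278,210)): print("card top",onz(t,q,.115).round(4))
```

```text
jaws [0.5136 0.2309 0.088 ] [0.4832 0.2259 0.088 ] mid [0.4984 0.2284 0.088 ] inner mid [0.4979 0.2302 0.088 ] gap 0.0235
hinge dir: middle line via tcp -82.25175182498424 perp jaws -80.65291371562392 len 0.11740035615879528
card top [0.516  0.1918 0.115 ]
card top [0.5292 0.1324 0.115 ]
```

```bash
cat > fin.py <<'E'
from h import *
t=shot("top");save(t,"pics/tf.png");st=manip.read_state()
f=cv2.cvtColor(np.ascontiguousarray(t["frame"]),cv2.COLOR_RGB2HSV).astype(int)
for r in range(204,236): print('%3d '%r+''.join('#' if v<70 else 's' if s_<75 else '-' if v<140 else '.' for h,s_,v in f[r,215:285]))
E
python3 -m crank '[{"translation":[0.06,0.013,-0.07],"twist":1.5,"claw":20},{"translation":[0.07,-0.08,0],"twist":0,"claw":20},{"translation":[0.04,-0.2,0],"twist":0,"claw":20},{"translation":[0.03,-0.12,0],"twist":0,"claw":20},{"translation":[0,0,0],"twist":0,"claw":20}]'; python3 fin.py
```

```text
time_s: 39.45
tcp_pos: [0.4957, 0.3211, 0.0677]
orientation: [0.623, 0.782, 0.0, 0.0]
force: [0.2, 0.7, -1.5]
gripper_width: 0.0242
grasp_force: 39.1
204 ......................................................................
205 ......................................................................
206 ......................................................................
207 ......................................................................
208 ......................................................................
209 ......................................................................
210 .............................--................................sssss-.
211 ...........................-s-#-.......................sssssssssssss--
212 .......................ssss#####-................ssssssssssssssss###--
213 ....................ssssss######-.........sssssssssssssss###########--
214 .................ssssssss---##---....ssssssssssssss###############s##-
215 .............sssssssss----.-----.....-sssss-#-###s####################
216 ....ssssssssssssss----.......---.....--#######
[... 749 characters left out ...]
.........................
227 sssssssss-###---------------------....................................
228 -------------------...........---.....................................
229 ---.....-----------..........-----....................................
230 .--...-----------......-----------....................................
231 ---------.--.............--.----......................................
232 ------................................................................
233 -.....................................................................
234 ......................................................................
235 ......................................................................
```

```bash
cat > rel.py <<'E'
from h import *
import sys
v=list(map(float,sys.argv[1:]));t=shot("top");z=manip.read_state()["tcp_pos"][2]+.014
A,B=onz(t,v[0:2],z),onz(t,v[2:4],z);M=(A+B)/2;E=np.array([.5165,.1925]);th=np.radians(11.7);X=np.array([np.cos(th),np.sin(th)]);Y=np.array([-X[1],X[0]])
print("jaw ends in card frame (x,y) mm",[((P[:2]-E)@np.c_[X,Y]*1e3).round(1) for P in(A,B,M)])
E
python3 rel.py 246.5 212.5 247.5 225.7
```

```text
jaw ends in card frame (x,y) mm [array([13.2, 14.3]), array([-18.3,  15.8]), array([-2.6, 15. ])]
```

```bash
python3 -m crank '[{"translation":[0.04,0.01,0.03],"twist":0,"claw":20},{"translation":[0.021,-0.1,0],"twist":0,"claw":20},{"translation":[0.021,-0.1,0],"twist":0,"claw":20},{"translation":[0.021,-0.1,0],"twist":0,"claw":20},{"translation":[0.021,-0.1,0],"twist":0,"claw":20},{"translation":[0.021,-0.1,0],"twist":0,"claw":20},{"translation":[0,0,0],"twist":0,"claw":20},{"translation":[0,0,0],"twist":0,"claw":20}]'; python3 fin.py
python3 - <<'E'
from h import *
s=shot("side");f=cv2.cvtColor(np.ascontiguousarray(s["frame"]),cv2.COLOR_RGB2HSV).astype(int)
for r in range(140,200,2): print('%3d '%r+''.join('#' if v<70 else 's' if s_<75 else '-' if v<140 else '.' for h,s_,v in f[r,230:310]))
E
```

```text
time_s: 40.55
tcp_pos: [0.5041, 0.2925, 0.0694]
orientation: [0.622, 0.783, 0.0, -0.0]
force: [-0.1, -0.9, -0.5]
gripper_width: 0.0248
grasp_force: 39.1
204 ......................................................................
205 ......................................................................
206 ......................................................................
207 -........................................---..........................
208 -......................................---#--.........................
209 -..................................ssss#####-.........................
210 -...............................ssssss######-.................ssssss-.
211 -...........................ssssssss----##---..........sssssssssssss-.
212 -........................sssssssss---..---........sssssssssssssss###--
213 -...............ssssssssssssss----........sssssssssssssss##########---
214 #----...sssssssssssssssssssss--......ssssssssssssss##################-
215 ####-ssssssssssssssssssssssss.......-ssssssss####-################s###
216 #####ssssssssssssssssssssssss......----####
[... 3302 characters left out ...]
----................
184 ....................-..---------...-----------------------------................
186 .......................---------....----------------------------..............--
188 ..........................--............------------------------...........-----
190 ...........................................---------------------.........-------
192 ..............................-...............----------------........--.....---
194 ................................--...............----------........---.........-
196 ..................................-..................---........--.............-
198 .............................................................----............--.
```

```bash
python3 rel.py 258.7 209.3 260 222.3; python3 -c "
from h import *
t=shot('top');s=manip.read_state();print(s['force'].round(2),s['ft_torque'].round(3),s['time_s'])
for z in (.115,.084,.07,.055): print(z,proj(t,[.5165,.1925,z]).round(1))"
```

```text
jaw ends in card frame (x,y) mm [array([ 15.9, -15. ]), array([-15.2, -14.1]), array([  0.4, -14.6])]
[ 0.04 -0.71 -0.61] [ 0.035 -0.01   0.018] 40.75
0.115 [251.2 214.3]
0.084 [253.1 216.9]
0.07 [254. 218.]
0.055 [254.8 219.1]
```

```bash
python3 -m crank '[{"translation":[0.014,-0.065,0],"twist":0,"claw":20},{"translation":[0,0,0],"twist":0,"claw":20},{"translation":[0,0,0],"twist":0,"claw":20},{"translation":[0,0,0],"twist":0,"claw":20}]'; python3 -c "
from cell import manip
print(manip.close_job())"
```

```text
time_s: 41.25
tcp_pos: [0.5049, 0.2886, 0.0694]
orientation: [0.622, 0.783, 0.0, -0.0]
force: [0.3, 0.7, -0.8]
gripper_width: 0.0245
grasp_force: 39.1
the job is handed in; nothing more can be done
None
```

The job is handed in at 41 s: the tray is emptied and back down on the counter, and the clamp is held squeezed open around the card's edge, about 17 mm inside the jaws and with no contact force felt. Three whistles are plainly in the bin; the fourth I inferred, from two views, to be lying under another one there.

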